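Level the inspection plate and lay out the dressing stones

TASK

Clear the V-block off the inspection plate and stand it on the wooden board, then, with the plate still empty, turn the two leveling knobs until the plate is level and all four feet bear on the bench so that it no longer rocks. Then lay every dressing stone that is on the rubber mat flat on the plate, one layer, not stacked; they are brittle, so hold them with a light grip. Leave the plate level on its four feet and leave the bottle, cutter and tin alone.

Things in the scene. Friction and masses are not known exactly. Their poses are not given: they have to be found in the camera images.
- plate: bare bright steel slab 220 (x) by 280 (y) by 12 mm, 4.5 kg, loose on the bench on two plain rear feet and two front leveling screws with black knobs on top; starts leaning down at the knobs' side, screws wound too far in. Origin below its middle, at bench height when level; underside 30 mm, top face 42 mm above it; +x from the knobs' side to the rear, z square to the plate. A hard push slides it
- knob_l_grip (a point): on the axis of the left knob, 24 mm above the plate's top face, the height to grip it. Knobs: upright black fluted cylinders 38 mm across, from 10 to 34 mm above the top face, on a thin neck, a white line on top from middle to rim; at plate x = -80, y = +110 (left) and -110 mm (right). Turning does not shift a knob along the plate's z
- knob_r_grip (a point): the same point of the right leveling knob (plate y = -110 mm)
- knob_l (a joint): angle of the left knob, rad, growing clockwise seen from above. Clockwise winds its foot down out of the plate by 6 mm a turn (0.955 mm per rad), raising that corner once the foot bears. At 0 the foot reaches as low as the rear feet: plate level when both are at 0. Starts at -6.2 to -3.2; range -8 to 4.5. Friction 0.08 N m; stays where it is left
- knob_r (a joint): the same for the right knob
- foot_l: round rubber foot of the left screw, 30 mm across and 8 mm thick, below the left knob; origin in the middle of its underside
- foot_r: the same below the right knob
- rear_foot_l: round rubber rear foot without a screw, 28 mm across; the rubber gives about 1 mm under the empty plate's weight (10 N per mm); at plate x = +90 mm, y = +110 mm; origin in the middle of its underside
- rear_foot_r: the other rear foot, alike, at plate y = -110 mm
- vblock: dark steel V-block left on the plate: 40 mm wide (its x), 70 mm long (its y), 36 mm high, 0.45 kg, with a V groove along y in its top; origin in the middle of its underside, z up
- board: wooden board fixed to the bench at one side of the plate, 200 (x) by 150 (y) by 12 mm thick; which side varies; origin in the middle of its underside, axes along its sides
- mat: thin black rubber mat, 220 by 170 by 3 mm, fixed to the bench at the other side of the plate; the stones lie on it; origin in the middle of its underside
- oil_can: green oil bottle 60 mm across and 130 mm high standing behind the plate; leave it alone; origin in the middle of its underside
- cutter: toothed steel milling cutter lying flat, 80 mm across and 30 mm high, behind the plate; leave it alone; origin in the middle of its underside
- tin: low round steel tin 56 mm across and 45 mm high behind the plate; leave it alone; origin in the middle of its underside
- stone1: brick-red vitrified dressing stone, a bar 60 (x) by 24 (y) by 24 (z) mm, about 80 g; brittle: it cracks if squeezed by the fingers with more than about 45 N by each finger; origin in the middle of one long face, its underside at the start. Three or all of the four stones are there
- stone1_center (a point): middle of stone 1, same axes
- stone2: brick-red vitrified dressing stone, a bar 60 (x) by 24 (y) by 24 (z) mm, about 80 g; brittle: it cracks if squeezed by the fingers with more than about 45 N by each finger; origin in the middle of one long face, its underside at the start. Three or all of the four stones are there
- stone2_center (a point): middle of stone 2, same axes
- stone3: brick-red vitrified dressing stone, a bar 60 (x) by 24 (y) by 24 (z) mm, about 80 g; brittle: it cracks if squeezed by the fingers with more than about 45 N by each finger; origin in the middle of one long face, its underside at the start. Three or all of the four stones are there
- stone3_center (a point): middle of stone 3, same axes
- stone4: brick-red vitrified dressing stone, a bar 60 (x) by 24 (y) by 24 (z) mm, about 80 g; brittle: it cracks if squeezed by the fingers with more than about 45 N by each finger; origin in the middle of one long face, its underside at the start. Three or all of the four stones are there
- stone4_center (a point): middle of stone 4, same axes

How it is judged:
By the outcome, as a careful person would: the job done as asked, in the order asked, and still so for the second after the job is handed in, with the robot touching nothing.
Of stone1, stone2, stone3, stone4 only 3 to 4 are there at a start; the rules pass over those that are not, and their reading is None.
At some moment in a run one of vblock may be knocked a few centimetres aside while the robot is not near it.
Once in a run the grip may slacken for a moment while it holds something.
It also fails if it takes over 208 s, if anything falls off the work surface, if the arm or the gripper's body presses on something with over 40 N, if the wrist force passes 120 N, or if a joint passes its speed limit or range.

ROBOT

A 7-joint arm with a two-finger parallel gripper is mounted at the origin on the work surface. World frame = base frame: x ahead of the robot, y to its left, z up, the work surface at z = 0. Lengths are in m, angles in degrees, forces in N, time in s.
With the tool pointing down it reaches from about 0.425 to 0.875 m from the base axis. Payload 4.7 kg.
Tool frame: the origin (TCP) lies at the very end of the fingers, on their centre line; the grasp point (between the pads) lies 19 mm behind it (env.grasp_offset is the distance from the TCP to the grasp point, in m); z points along the fingers, y is the line along which they close (so a half turn about z gives the same grasp; the last joint's range is limited). The gripper opens to 87 mm and grips with 3 to 60 N. Pads are 19 mm wide; open, the fingers measure 117 mm over their backs; the gripper's body (75 mm by 190 mm) begins 51 mm behind the grasp point.
Start: joints at [-72.703, 18.392, -4.016, 83.108, 1.295, 78.541, -3.26], TCP at [0.185, 0.623, 0.223] pointing down, gripper open.
Joint ranges: [-163.93, 163.93], [-17.29, 119.83], [-79.2, 71.16], [3.27, 140.29], [-89.18, 269.18], [5.43, 117.66], [-154.24, 154.24]. Speed limits (degrees/s): [147.25, 147.25, 180, 180, 180, 180, 180].

INTERFACE

Orientations are given as [roll, pitch, yaw] about the fixed x, y, z axes, in that order (R = Rz(yaw) Ry(pitch) Rx(roll)).
In Python, from cell import env gives the robot as it stands. The module is installed in compiled form; this text tells all that it offers.
- The arm moves only by the tool drive_tool, never from a script. Its argument "moves" is one flat list of numbers, 5 for each row, row after row: the shift along the tool's x, y, z in units of 40 mm (1.0 is 40 mm), then the turn about the tool's z in units of 10 degrees (1.0 is 10 degrees), then the finger opening in mm, from 0 to 87. A call has 1 to 5 rows; each row is the pose to reach, as a shift and turn from the pose commanded when the call began, along the tool's axes at that moment; what a row does not reach only later rows make up. A row lasts 1/8 s, in which the tool goes at most 62.5 mm and 10.7 degrees, less where a joint would pass 70% of its speed; a pose out of reach is approached as far as the arm can. A call with a gripper value outside its range is refused whole. The fingers move at their own pace and stop on an object; "squeeze" is the grip in N (left out, the last holds). Time passes only in rows, so rows that repeat a pose let the fingers close. It gives the time, the measured TCP pose, the force, the opening and the grip force at its end, in the units of the state.
- env.get_obs(): the state, without advancing time (a new reading comes with each control period).
- env.read_camera(name): name is "scene" or "side" or "wrist"; returns (picture, depth): 400x640x3 uint8, red, green, blue; 400x640 float32, m along the optical axis (not along the pixel's ray), 0 where there is no reading.
- env.camera_model(name): a dict with "K" (3x3 intrinsics, pixels), "k1" (the pictures are not rectified: a ray, as slopes to the right and down, at radius r is drawn at 1 + k1 r^2 times it, then the intrinsics apply), "rvec" (rotation vector, rad) and "tvec" (3), from world to camera coordinates, as OpenCV has them; the wrist camera has in their place "tool_from_camera" (4x4, takes a point from camera to tool coordinates, whose origin is the TCP and whose axes are the flange's). Camera axes: x right, y down, z forward; pixel columns grow to the right and rows downward; lengths in m; the calibration is good to about 2 mm. A picture is of the moment at which its call begins: read the wrist's pose just before it. camera_model takes no time and is no camera call.
- env.sign_off(): hands the job in; it is judged then, once.
The state is a dict: "time_s": time; "qpos": joint angles; "joint_velocities": joint speeds; "effort": joint torques, N m; "tool_pos": TCP position; "tool_rot": TCP orientation; "force": force on the tool from outside, world axes, zero at the start; "wrist_torque": the same for the moment, N m; "grip_width": finger opening in m; "grasp_force": force on a finger pad.
Only numpy, scipy, OpenCV 4.12 (cv2) and the standard library are available. Lean on these libraries where they do the work, as an engineer would, in place of code of your own. Each camera call takes 0.05 s, during which the arm holds its last target. There are 200 camera calls.

## Working session

There is one attempt and no reset: what is moved stays moved. The work goes in short steps, Python scripts to look and compute and a tool call to move; the robot and the scene stay as the last step left them, time stands still between calls to the robot, and variables do not carry over. Pictures are saved under pics/ and viewed, at most 14 in all, crops included, and the job is handed in when it is done.

Besides the shell and the picture viewer there is one more tool, called after ">>>" in YAML: its name, and indented under it one key for each argument. drive_tool: Moves the arm, as the interface text tells. Its arguments: {"type":"object","properties":{"moves":{"type":"array","items":{"type":"number"}},"squeeze":{"type":"number"}},"required":["moves"]}

```bash
mkdir -p pics; cat > h.py <<'E'
import numpy as np, cv2
from cell import env
from scipy.spatial.transform import Rotation as R
def tool():
    o=env.get_obs(); r=R.from_euler('xyz',o['tool_rot'],degrees=True).as_matrix(); return r,np.array(o['tool_pos']),o
def grab(name,fn=None):
    r,p,o=tool(); im,d=env.read_camera(name); m=env.camera_model(name)
    K=np.array(m['K']);k1=m['k1']
    if name=='wrist':
        T=np.array(m['tool_from_camera']); Rc=r@T[:3,:3]; t=r@T[:3,3]+p
    else:
        Rw=cv2.Rodrigues(np.array(m['rvec'],float))[0]; Rc=Rw.T; t=-Rw.T@np.array(m['tvec']).ravel()
    h,w=d.shape; u,v=np.meshgrid(np.arange(w),np.arange(h))
    pts=np.stack([u,v],-1).reshape(-1,1,2).astype(np.float64)
    x=(pts[:,0,0]-K[0,2])/K[0,0]; y=(pts[:,0,1]-K[1,2])/K[1,1]
    a,b=x.copy(),y.copy()
    for _ in range(15):
        s=1+k1*(a*a+b*b); a=x/s;b=y/s
    ray=np.stack([a,b,np.ones_like(a)],-1).reshape(h,w,3)
    P=ray*d[...,None]@Rc.T+t
    P[d==0]=np.nan
    if fn: cv2.imwrite('pics/'+fn,im[:,:,::-1])
    return im,d,P,ray@Rc.T,t
E
python3 - <<'E'
from h import *
print(env.get_obs())
for n in ['scene','side']:
    im,d,P,_,t=grab(n,n+'1.png'); print(n,t); np.savez('/tmp/'+n,im=im,P=P)
E
```

```text
{'time_s': 0.0, 'qpos': array([-72.70280559,  18.43897028,  -4.01448443,  83.17373056,
         1.29574771,  78.54024284,  -3.25972587]), 'joint_velocities': array([ 0.01712888, -0.02292576, -0.03617433,  0.0442538 , -0.0094284 ,
       -0.0171905 ,  0.00868739]), 'effort': array([ 1.53140440e-04, -4.91287100e+01, -4.03871946e-01, -3.12535608e+01,
       -6.39124797e-02,  4.33156290e-02,  1.65786582e-04]), 'tool_pos': array([0.18440438, 0.62272961, 0.22147264]), 'tool_rot': array([-1.79892334e+02,  6.73426902e-03,  1.63511965e+02]), 'force': array([-0.82839251, -0.00734163, -0.48155033]), 'wrist_torque': array([0.02114335, 0.00042677, 0.02202146]), 'grasp_force': 0.0, 'grip_width': 0.086944930425212}
scene [ 1.24799373 -0.00646939  0.7415864 ]
side [ 0.43946597 -0.73861132  0.60273753]
```

```bash
python3 - <<'E'
import cv2,numpy as np
a=cv2.imread('pics/scene1.png');b=cv2.imread('pics/side1.png')
E
ls pics
```

```text
scene1.png
side1.png
```

View pics/scene1.png

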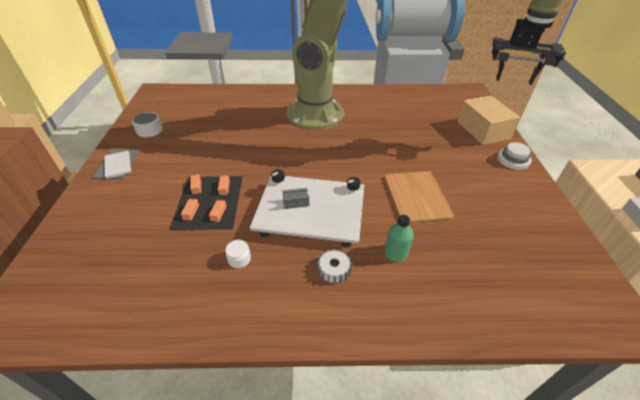

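View pics/side1.png

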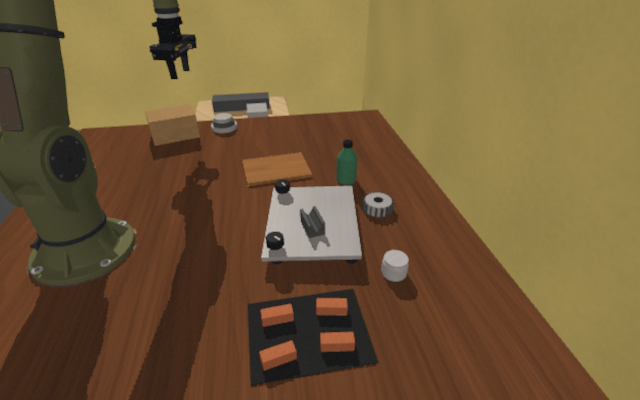

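The scene view shows the mat with four stones at left (around 208,200), the plate with the V-block (295,198), knobs at (278,175) and (353,183), and the board at (418,195). The side view agrees. Next I'll measure positions.

```bash
cat > meas.py <<'E'
from h import *
def rect(P,mask,name):
    n,lab,st,c=cv2.connectedComponentsWithStats(mask.astype(np.uint8))
    out=[]
    for i in range(1,n):
        if st[i,4]<25: continue
        q=P[lab==i]; q=q[~np.isnan(q).any(1)]
        if len(q)<20: continue
        (cx,cy),(w,h),a=cv2.minAreaRect(q[:,:2].astype(np.float32))
        print(name,'px',c[i].round(),'n',len(q),'c',np.round([cx,cy,np.median(q[:,2])],4),'wh',np.round([w,h],4),'ang',round(a,1))
        out.append(q)
    return out
E
python3 - <<'E'
from meas import *
for n in ['scene','side']:
    f=np.load(f'/tmp/{n}.npz');im=f['im'].astype(int);P=f['P']
    r,g,b=im[...,0],im[...,1],im[...,2]
    z=P[...,2]; X=P[...,0];Y=P[...,1]
    roi=(X>.3)&(X<.95)&(abs(Y)<.5)
    hsv=cv2.cvtColor(f['im'],cv2.COLOR_RGB2HSV).astype(int)
    print(n)
    rect(P,roi&(z>.018)&(r>120)&(r>1.8*g),'stone top')
    rect(P,roi&(hsv[...,1]<40)&(hsv[...,2]>130)&(z>.025)&(z<.05),'plate')
    pl=roi&(hsv[...,1]<40)&(hsv[...,2]>130)&(z>.025)&(z<.055)
    rect(P,roi&(hsv[...,2]<75)&(z>.05)&(z<.09)&(X<.75)&(X>.4),'dark')
    rect(P,roi&(abs(z-.012)<.005)&(Y>.12)&(r>g+25)&(X<.75)&(X>.4),'board')
    rect(P,roi&(hsv[...,2]<60)&(abs(z-.003)<.004)&(Y<-.1),'mat')
    q=P[pl]; 
    A=np.c_[q[:,:2],np.ones(len(q))]; s=np.linalg.lstsq(A,q[:,2],rcond=None)[0]; 
    k=abs(A@s-q[:,2])<.004; s=np.linalg.lstsq(A[k],q[k,2],rcond=None)[0]; print('plane',s,np.std(A[k]@s-q[k,2]))
E
```

```text
scene
plate px [311. 211.] n 5180 c [ 0.5444 -0.0162  0.0376] wh [0.2799 0.2237] ang 80.5
plate px [237. 251.] n 402 c [ 0.7016 -0.1928  0.0422] wh [0.0523 0.052 ] ang 4.4
plate px [334. 263.] n 567 c [0.7313 0.0431 0.028 ] wh [0.0772 0.0739] ang 9.5
dark px [278. 176.] n 94 c [ 0.4504 -0.1101  0.0664] wh [0.0358 0.0327] ang 8.0
dark px [354. 184.] n 94 c [0.4875 0.1073 0.067 ] wh [0.0284 0.0351] ang 73.3
board px [419. 198.] n 2110 c [0.4859 0.3004 0.0098] wh [0.1834 0.1552] ang 5.2
mat px [187. 189.] n 57 c [ 0.4355 -0.3893  0.0007] wh [0.062  0.0199] ang 15.8
mat px [213. 189.] n 90 c [ 0.4382 -0.3098  0.0009] wh [0.0742 0.0287] ang 12.9
mat px [179. 215.] n 85 c [ 0.5448 -0.3825  0.0009] wh [0.0855 0.0276] ang 18.2
mat px [206. 216.] n 95 c [ 5.480e-01 -3.071e-01  4.000e-04] wh [0.0725 0.0333] ang 16.1
plane [ 0.02005699 -0.00426877  0.02595471] 0.0014178009747056641
side
stone top px [332. 309.] n 68 c [ 0.5419 -0.2843  0.0215] wh [0.0028 0.0557] ang 79.5
stone top px [277. 317.] n 64 c [ 0.4364 -0.2874  0.022 ] wh [0.0513 0.0038] ang 3.8
stone top px [337. 345.] n 72 c [ 0.5372
[... 387 characters left out ...]
96. 259.] n 373 c [ 0.6996 -0.1941  0.0449] wh [0.0506 0.0495] ang 31.1
dark px [282. 186.] n 153 c [0.4832 0.1019 0.0673] wh [0.0355 0.0386] ang 72.7
dark px [313. 223.] n 287 c [ 0.5373 -0.0586  0.0617] wh [0.0375 0.0681] ang 14.0
dark px [274. 240.] n 228 c [ 0.4472 -0.114   0.069 ] wh [0.0344 0.035 ] ang 22.2
board px [279. 167.] n 1391 c [0.4861 0.3007 0.0124] wh [0.1848 0.1553] ang 5.6
mat px [277. 263.] n 29 c [ 0.4477 -0.1214  0.002 ] wh [0.0095 0.025 ] ang 89.4
mat px [353. 263.] n 59 c [ 0.6164 -0.1562  0.0012] wh [0.0303 0.0322] ang 82.0
mat px [308. 339.] n 6669 c [ 0.4916 -0.3126  0.0032] wh [0.2187 0.1716] ang 1.0
plane [ 0.02893924 -0.00355069  0.02373324] 0.001016918578506528
```

>>> drive_tool:
  moves: [-1.0, -1.04, -0.4, 0, 87, -2.0, -2.08, -0.8, 0, 87, -3.0, -3.12, -1.2, 0, 87, -4.0, -4.16, -1.6, 0, 87, -5.0, -5.2, -2.0, 0, 87]
  squeeze: 20

```text
time_s: 0.72
tool_pos: [0.3179, 0.365, 0.3028]
tool_rot: [-180.0, -0.0, 163.5]
force: [1.0, -0.5, -0.0]
grip_width: 0.087
grasp_force: 0.0
```

>>> drive_tool:
  moves: [-1.05, -1.08, 0, 0, 87, -2.1, -2.16, 0, 0, 87, -3.15, -3.24, 0, 0, 87, -4.2, -4.32, 0, 0, 87, -5.25, -5.4, 0, 0, 87]

```text
time_s: 1.35
tool_pos: [0.4577, 0.0985, 0.3024]
tool_rot: [180.0, 0.0, 163.5]
force: [0.6, 0.2, -0.3]
grip_width: 0.0873
grasp_force: 0.0
```

>>> drive_tool:
  moves: [-1.0, -1.0, 0, 1, 87, -2.0, -2.0, 0, 2, 87, -2.8, -3, 0, 3, 87, -2.8, -3, 0, 4, 87, -2.8, -3, 0, 5, 87]

```text
time_s: 1.98
tool_pos: [0.5305, -0.0474, 0.302]
tool_rot: [-179.9, -0.0, 113.1]
force: [-1.0, 0.3, -0.4]
grip_width: 0.0868
grasp_force: 0.0
```

```bash
cat >> h.py <<'E'
def plan(x,y,z,yaw):
    r,p,o=tool(); d=r.T@(np.array([x,y,z])-p)/.04
    t=-((yaw-o['tool_rot'][2]+180)%360-180)/10
    print('move',np.round(d,2),'turn',round(t,2),'rows>=',round(max(np.linalg.norm(d)/1.5,abs(t)/1.05),1))
E
python3 - <<'E'
from meas import *
im,d,P,_,t=grab('wrist','w1.png');print(t); np.savez('/tmp/w1',im=im,P=P)
E
```

```text
[0.50247844 0.01814166 0.46381432]
```

View pics/w1.png

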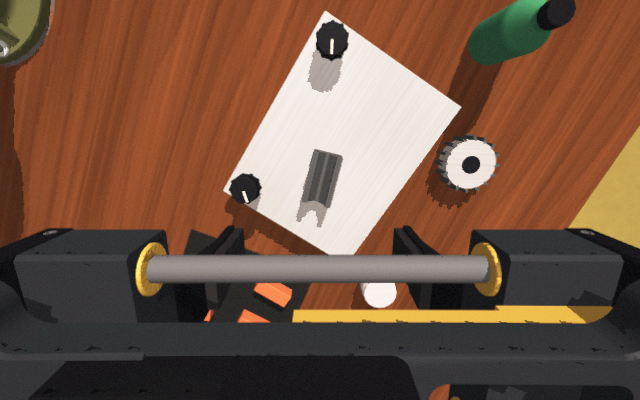

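The wrist view shows the plate with the V-block at (322,180) and the knobs' white lines at (332,46) and (245,193). I'll measure the block pose and the plate tilt against the bench.

```bash
cat >> meas.py <<'E'
def fit(q,th=.003):
    A=np.c_[q[:,:2]-C,np.ones(len(q))]; k=np.ones(len(q),bool)
    for _ in range(4):
        s=np.linalg.lstsq(A[k],q[k,2],rcond=None)[0]; e=A@s-q[:,2]; k=abs(e)<th
    return s,k.sum(),e[k].std()
C=np.array([.545,-.0155]); YAW=-9.5
def level(im,P):
    hsv=cv2.cvtColor(im,cv2.COLOR_RGB2HSV).astype(int); X,Y,z=P[...,0],P[...,1],P[...,2]
    a=np.deg2rad(YAW);dx,dy=X-C[0],Y-C[1]; lx=dx*np.cos(a)+dy*np.sin(a); ly=-dx*np.sin(a)+dy*np.cos(a)
    ok=~np.isnan(z)
    pm=ok&(abs(lx)<.104)&(abs(ly)<.134)&(hsv[...,1]<60)&(hsv[...,2]>90)&(z>.02)&(z<.055)
    bm=ok&((abs(lx)>.125)|(abs(ly)>.155))&(abs(lx)<.26)&(abs(ly)<.3)&(abs(z)<.008)&(hsv[...,1]>90)
    sp,n1,e1=fit(P[pm]); sb,n2,e2=fit(P[bm])
    d=sp-sb; c=np.array([np.cos(a),np.sin(a)]); y=np.array([-c[1],c[0]])
    gx,gy=d[:2]@c,d[:2]@y
    print('top z mid %.4f n %d %d sd %.4f %.4f benchz %.4f'%(d[2],n1,n2,e1,e2,sb[2]),'slope x,y mm/m %.2f %.2f'%(gx*1e3,gy*1e3),'bench',(sb[:2]*1e3).round(1),
     'front L,R rel rear mean (mm): %.2f %.2f ; rear roll %.2f'%((-gx*.17+gy*.11)*1e3,(-gx*.17-gy*.11)*1e3,gy*220))
    return pm
E
python3 - <<'E'
from meas import *
for n in ['scene','side','w1']:
    f=np.load(f'/tmp/{n}.npz'); print(n); level(f['im'],f['P'])
f=np.load('/tmp/w1.npz'); im=f['im'];P=f['P'];hsv=cv2.cvtColor(im,cv2.COLOR_RGB2HSV).astype(int)
z=P[...,2];X=P[...,0];Y=P[...,1]
roi=(X>.35)&(X<.8)&(abs(Y)<.25)
rect(P,roi&(z>.055)&(z<.1)&(X<.66),'high')
rect(P,roi&(z>.068)&(z<.1)&(X>.49)&(X<.66),'vtop')
rect(P,roi&(hsv[...,1]<60)&(hsv[...,2]>130)&(z>.025)&(z<.05),'plate')
E
```

```text
scene
top z mid 0.0393 n 4423 16943 sd 0.0012 0.0012 benchz -0.0022 slope x,y mm/m 29.18 1.15 bench [1.4 0.6] front L,R rel rear mean (mm): -4.84 -5.09 ; rear roll 0.25
side
top z mid 0.0393 n 4750 20231 sd 0.0010 0.0011 benchz 0.0003 slope x,y mm/m 29.83 1.62 bench [0.2 0.2] front L,R rel rear mean (mm): -4.89 -5.25 ; rear roll 0.36
w1
top z mid 0.0394 n 25161 57524 sd 0.0008 0.0009 benchz -0.0004 slope x,y mm/m 29.49 1.47 bench [0.3 0.6] front L,R rel rear mean (mm): -4.85 -5.17 ; rear roll 0.32
high px [503.  19.] n 578 c [0.6558 0.2031 0.0787] wh [0.0083 0.0395] ang 0.1
high px [332.  39.] n 989 c [0.4821 0.1072 0.0707] wh [0.0385 0.0417] ang 24.7
high px [322. 178.] n 1418 c [ 0.5382 -0.0546  0.0675] wh [0.0399 0.0701] ang 9.5
high px [245. 188.] n 698 c [ 0.4465 -0.1094  0.0701] wh [0.0404 0.0387] ang 56.5
vtop px [506.  17.] n 436 c [0.656  0.2029 0.0817] wh [0.0078 0.0391] ang 0.1
vtop px [341.  43.] n 228 c [0.4961 0.1055 0.0709] wh [0.0123 0.0337] ang 0.1
vtop px [310. 176.] n 327 c [ 0.5229 -0.057   0.0743] wh [0.0091 0.0697] ang 9.0
vtop px [333. 182.] n 363 c [ 0.5529 -0.0521  0.075 ] wh [0.0101 0.07  ] ang 9.5
plate px [343. 140.] n 27587 c [ 0.5439 -0.0147  0.039 ] wh [0.2801 0.2196] ang 80.6
plate px [470. 164.] n 1662 c [0.7328 0.0431 0.0297] wh [0.0719 0.0711] ang 7.8
plate px [379. 293.] n 696 c [ 0.6991 -0.1958  0.0445] wh [0.0523 0.0436] ang 23.0
```

```bash
python3 -c "
from h import *
plan(.538,-.0546,.0435,99.3)"
```

```text
move [-0.25  0.11  6.46] turn 1.35 rows>= 4.3
```

>>> drive_tool:
  moves: [-0.25, 0.11, 1, 0.7, 87, -0.25, 0.11, 2.4, 1.35, 87, -0.25, 0.11, 3.8, 1.35, 87, -0.25, 0.11, 5, 1.35, 87, -0.25, 0.11, 5.6, 1.35, 87]

```text
time_s: 2.65
tool_pos: [0.5364, -0.0536, 0.0754]
tool_rot: [-179.7, -0.0, 100.2]
force: [0.3, -0.4, 0.4]
grip_width: 0.0869
grasp_force: 0.0
```

>>> drive_tool:
  moves: [0, 0, 0.5, 0, 87, 0, 0, 0.86, 0, 87, 0, 0, 0.86, 0, 87, 0, 0, 0.86, 0, 30, 0, 0, 0.86, 0, 30]
  squeeze: 40

```text
time_s: 3.28
tool_pos: [0.5395, -0.0539, 0.0451]
tool_rot: [179.9, -0.0, 100.0]
force: [0.0, -0.9, 0.4]
grip_width: 0.0742
grasp_force: 0.0
```

>>> drive_tool:
  moves: [0, 0, 0, 0, 30, 0, 0, 0, 0, 30, 0, 0, 0, 0, 30, 0, 0, 0, 0, 30, 0, 0, 0, 0, 30]

```text
time_s: 3.9
tool_pos: [0.5386, -0.054, 0.0442]
tool_rot: [-180.0, -0.0, 100.0]
force: [-1.4, 0.8, 1.3]
grip_width: 0.0401
grasp_force: 39.6
```

>>> drive_tool:
  moves: [0, 0, -0.5, 0, 30, 0, 0, -1.2, 0, 30, 0, 0, -1.9, 0, 30, 0, 0, -1.9, 0, 30]

```text
time_s: 4.4
tool_pos: [0.5398, -0.054, 0.1212]
tool_rot: [179.8, 0.0, 100.0]
force: [1.0, 0.6, -5.2]
grip_width: 0.0404
grasp_force: 39.6
```

```bash
python3 -c "
from h import *
plan(.49,.305,.12,95)
print(env.get_obs()['grip_width'])"
```

```text
move [9.05 0.33 0.03] turn 0.5 rows>= 6.0
0.04035160579123462
```

>>> drive_tool:
  moves: [1.1, 0.04, 0, 0, 30, 2.4, 0.1, 0, 0.1, 30, 3.8, 0.15, 0, 0.2, 30, 5.2, 0.2, 0, 0.3, 30, 6.6, 0.25, 0, 0.5, 30]

```text
time_s: 5.03
tool_pos: [0.5009, 0.209, 0.1178]
tool_rot: [-179.8, 0.1, 95.0]
force: [0.6, 0.4, -4.7]
grip_width: 0.0397
grasp_force: 39.6
```

>>> drive_tool:
  moves: [1.2, 0.05, 0, 0, 30, 2.1, 0.08, 0, 0, 30, 2.45, 0.08, 0, 0, 30, 2.45, 0.08, 0, 0, 30, 2.45, 0.08, 0, 0, 30]

```text
time_s: 5.65
tool_pos: [0.4976, 0.3031, 0.1194]
tool_rot: [-180.0, 0.1, 94.9]
force: [-0.3, -1.1, -4.4]
grip_width: 0.0398
grasp_force: 39.6
```

>>> drive_tool:
  moves: [0, 0, 0.8, 0, 30, 0, 0, 1.6, 0, 30, 0, 0, 2.1, 0, 30, 0, 0, 2.35, 0, 30, 0, 0, 2.35, 0, 30]

```text
time_s: 6.28
tool_pos: [0.4974, 0.3053, 0.0261]
tool_rot: [-180.0, 0.0, 95.0]
force: [-0.0, 0.5, -3.7]
grip_width: 0.0401
grasp_force: 39.6
```

>>> drive_tool:
  moves: [0, 0, 0.05, 0, 30, 0, 0, 0.1, 0, 30, 0, 0, 0.15, 0, 30, 0, 0, 0.19, 0, 30, 0, 0, 0.22, 0, 30]

```text
time_s: 6.9
tool_pos: [0.4972, 0.3056, 0.0174]
tool_rot: [-180.0, 0.0, 95.0]
force: [-1.0, -1.6, 0.6]
grip_width: 0.0399
grasp_force: 39.5
```

>>> drive_tool:
  moves: [0, 0, 0, 0, 60, 0, 0, 0, 0, 70, 0, 0, 0, 0, 80, 0, 0, 0, 0, 80, 0, 0, -0.8, 0, 80]

```text
time_s: 7.52
tool_pos: [0.4953, 0.3045, 0.0474]
tool_rot: [-179.7, 0.2, 95.0]
force: [-0.0, -0.2, 0.4]
grip_width: 0.0778
grasp_force: 0.0
```

>>> drive_tool:
  moves: [0, -0.5, -1.4, 0, 80, 0, -1, -2.8, 0, 80, 0, -1.5, -4.2, 0, 80, 0, -2, -5.6, 0, 80, 0, -2, -5.6, 0, 80]

```text
time_s: 8.15
tool_pos: [0.4185, 0.3006, 0.2788]
tool_rot: [179.6, -0.4, 95.1]
force: [-0.3, -0.3, -0.1]
grip_width: 0.0803
grasp_force: 0.0
```

```bash
python3 - <<'E'
from meas import *
im,d,P,_,t=grab('wrist','w2.png'); np.savez('/tmp/w2',im=im,P=P)
im2,_,P2,_,_=grab('scene'); level(im2,P2); im3,_,P3,_,_=grab('side'); level(im3,P3)
z=P[...,2];X=P[...,0];Y=P[...,1]
rect(P,(X>.35)&(X<.63)&(Y>.22)&(Y<.42)&(z>.035)&(z<.06),'v')
rect(P,(X>.35)&(X<.63)&(Y>.2)&(Y<.42)&(z>.008)&(z<.06),'board')
rect(P,(X>.4)&(X<.55)&(Y>-.2)&(Y<.18)&(z>.06)&(z<.08),'knobs')
print(env.get_obs()['qpos'].round(1)); plan(.482,.107,.14,95)
E
```

```text
top z mid 0.0394 n 4874 16944 sd 0.0012 0.0012 benchz -0.0022 slope x,y mm/m 29.51 1.66 bench [1.4 0.5] front L,R rel rear mean (mm): -4.83 -5.20 ; rear roll 0.37
top z mid 0.0393 n 5300 20207 sd 0.0010 0.0011 benchz 0.0003 slope x,y mm/m 29.78 1.58 bench [0.2 0.3] front L,R rel rear mean (mm): -4.89 -5.24 ; rear roll 0.35
v px [365. 174.] n 467 c [0.4841 0.304  0.0469] wh [0.0131 0.0696] ang 4.2
v px [385. 174.] n 576 c [0.5107 0.3061 0.0465] wh [0.0139 0.0694] ang 5.0
board px [356. 169.] n 13818 c [0.4763 0.3004 0.0117] wh [0.1999 0.1498] ang 5.9
knobs px [349. 304.] n 268 c [0.4805 0.1182 0.0694] wh [0.0396 0.0187] ang 6.8
[-61.9  -0.1  23.5  98.6   0.1  81.5 -33.4]
move [-4.9   1.2   3.31] turn -0.0 rows>= 4.0
```

View pics/w2.png

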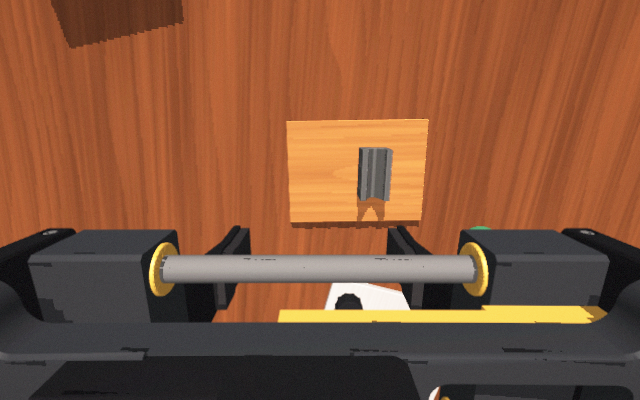

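V-block stands within the board at (375,174). Now the left knob, wound to a start yaw that leaves wrist range for a long clockwise turn.

>>> drive_tool:
  moves: [-0.98, 0.24, 0.66, -1, 80, -1.96, 0.48, 1.32, -2, 80, -2.94, 0.72, 1.98, -3, 80, -3.92, 0.96, 2.64, -4, 80, -4.9, 1.2, 3.31, -5, 80]

```text
time_s: 8.93
tool_pos: [0.4816, 0.1059, 0.1385]
tool_rot: [-179.8, -0.1, 145.2]
force: [0.2, -0.1, -0.8]
grip_width: 0.0799
grasp_force: 0.0
```

>>> drive_tool:
  moves: [0, 0, 0, -1, 80, 0, 0, 0, -2, 80, 0, 0, 0, -3, 80, 0, 0, 0, -4, 80, 0, 0, 0, -5, 80]

```text
time_s: 9.55
tool_pos: [0.4813, 0.1071, 0.1391]
tool_rot: [-179.9, -0.2, -164.8]
force: [-0.5, 0.2, 0.2]
grip_width: 0.0801
grasp_force: 0.0
```

>>> drive_tool:
  moves: [0, 0, 0, -1, 80, 0, 0, 0, -2, 80, 0, 0, 0, -3, 80, 0, 0, 0, -4, 80, 0, 0, 0, -4.6, 80]

```text
time_s: 10.18
tool_pos: [0.4813, 0.1071, 0.1391]
tool_rot: [179.9, -0.2, -118.9]
force: [0.5, -0.2, 0.5]
grip_width: 0.08
grasp_force: 0.0
```

```bash
python3 - <<'E'
from meas import *
print(env.get_obs()['qpos'].round(1),env.get_obs()['tool_rot']); plan(.483,.107,.043,-118)
E
```

```text
[-47.8   2.5  33.2 112.   -1.4  66.1 137. ] [ 179.89638843   -0.20529696 -118.90160032]
move [-0.03 -0.04  2.4 ] turn -0.09 rows>= 1.6
```

>>> drive_tool:
  moves: [-0.03, -0.04, 1, 0, 70, -0.03, -0.04, 2, 0, 70, -0.03, -0.04, 2.4, 0, 70, -0.03, -0.04, 2.4, 0, 30, -0.03, -0.04, 2.4, 0, 30]
  squeeze: 20

```text
time_s: 10.8
tool_pos: [0.4854, 0.1084, 0.0462]
tool_rot: [-179.9, 0.1, -119.1]
force: [-0.1, 0.4, 0.5]
grip_width: 0.0571
grasp_force: 0.0
```

>>> drive_tool:
  moves: [0, 0, 0, 0, 30, 0, 0, 0, 0, 30, 0, 0, 0, 0, 30, 0, 0, 0, 0, 30]

```text
time_s: 11.3
tool_pos: [0.4837, 0.1095, 0.0461]
tool_rot: [179.9, 0.1, -119.1]
force: [-3.9, 1.9, 6.1]
grip_width: 0.0378
grasp_force: 19.9
```

>>> drive_tool:
  moves: [0, 0, 0, 0.5, 30, 0, 0, 0, 1.5, 30, 0, 0, -0.01, 2.5, 30, 0, 0, -0.02, 3.5, 30, 0, 0, -0.02, 4.5, 30]

```text
time_s: 11.92
tool_pos: [0.4851, 0.1079, 0.0467]
tool_rot: [-180.0, 0.1, -164.4]
force: [-0.2, -2.4, 1.3]
grip_width: 0.0374
grasp_force: 19.9
```

>>> drive_tool:
  moves: [0, 0, 0, 1, 30, 0, 0, -0.01, 2, 30, 0, 0, -0.01, 3, 30, 0, 0, -0.02, 4, 30, 0, 0, -0.02, 5, 30]

```text
time_s: 12.55
tool_pos: [0.485, 0.1054, 0.0472]
tool_rot: [-179.9, 0.1, 145.5]
force: [-1.7, -7.7, 1.7]
grip_width: 0.0376
grasp_force: 20.0
```

>>> drive_tool:
  moves: [0, 0, 0, 1, 30, 0, 0, -0.01, 2, 30, 0, 0, -0.01, 3, 30, 0, 0, -0.02, 4, 30, 0, 0, -0.02, 5, 30]

```text
time_s: 13.18
tool_pos: [0.4833, 0.1041, 0.0477]
tool_rot: [-179.8, 0.2, 95.5]
force: [-5.6, -8.5, 5.7]
grip_width: 0.0376
grasp_force: 20.0
```

>>> drive_tool:
  moves: [0, 0, 0, 1, 30, 0, 0, -0.01, 2, 30, 0, 0, -0.01, 3, 30, 0, 0, -0.02, 4, 30, 0, 0, -0.02, 5, 30]

```text
time_s: 13.8
tool_pos: [0.4814, 0.1049, 0.0483]
tool_rot: [-179.8, 0.4, 45.5]
force: [-10.4, -7.9, 10.2]
grip_width: 0.0378
grasp_force: 19.9
```

>>> drive_tool:
  moves: [0, 0, 0, 1, 30, 0, 0, -0.01, 2, 30, 0, 0, -0.01, 3, 30, 0, 0, -0.02, 4, 30, 0, 0, -0.02, 5, 30]

```text
time_s: 14.42
tool_pos: [0.481, 0.1069, 0.0489]
tool_rot: [179.9, 0.4, -4.4]
force: [-9.3, -3.0, 9.2]
grip_width: 0.0375
grasp_force: 20.0
```

```bash
python3 - <<'E'
from meas import *
print(env.get_obs()['qpos'].round(1))
for n in ['scene','side']:
    im2,_,P2,_,_=grab(n); level(im2,P2)
E
```

```text
[-76.3  19.1  69.1 117.5 -21.3  57.8 -90.8]
top z mid 0.0409 n 4933 16132 sd 0.0012 0.0012 benchz -0.0022 slope x,y mm/m 10.18 6.26 bench [1.4 0.6] front L,R rel rear mean (mm): -1.04 -2.42 ; rear roll 1.38
top z mid 0.0409 n 5326 20079 sd 0.0010 0.0010 benchz 0.0003 slope x,y mm/m 9.63 6.46 bench [0.2 0.3] front L,R rel rear mean (mm): -0.93 -2.35 ; rear roll 1.42
```

>>> drive_tool:
  moves: [0, 0, 0, 0, 60, 0, 0, 0, 0, 65, 0, 0, 0, 0, 65, 0, 0, -1, 0, 65, 0, 0, -2.3, 0, 65]

```text
time_s: 15.15
tool_pos: [0.4838, 0.1081, 0.1416]
tool_rot: [179.8, 0.0, -4.1]
force: [1.4, 2.2, 0.4]
grip_width: 0.0644
grasp_force: 0.0
```

>>> drive_tool:
  moves: [0, 0, 0, -1, 65, 0, 0, 0, -2, 65, 0, 0, 0, -3, 65, 0, 0, 0, -4, 65, 0, 0, 0, -5, 65]

```text
time_s: 15.78
tool_pos: [0.4846, 0.1085, 0.1414]
tool_rot: [180.0, -0.0, 46.3]
force: [0.1, -0.1, -0.5]
grip_width: 0.0654
grasp_force: 0.0
```

```bash
python3 - <<'E'
from meas import *
print(env.get_obs()['qpos'].round(1))
for n in ['scene','side']:
    im2,_,P2,_,_=grab(n); level(im2,P2)
q=(P2[...,2]>.033)&(P2[...,2]<.05)&(cv2.cvtColor(im2,cv2.COLOR_RGB2HSV)[...,1]<40)&(im2[...,0]>130)
rect(P2,q&(P2[...,0]<.67)&(P2[...,0]>.4)&(abs(P2[...,1])<.2),'plate')
plan(.448,-.111,.14,45.5)
E
```

```text
[-77.7   3.7  64.8 112.2  -3.7  66.2 -55.1]
top z mid 0.0408 n 4965 16811 sd 0.0012 0.0012 benchz -0.0023 slope x,y mm/m 13.40 10.82 bench [1.6 0.5] front L,R rel rear mean (mm): -1.09 -3.47 ; rear roll 2.38
top z mid 0.0408 n 5383 20140 sd 0.0010 0.0011 benchz 0.0003 slope x,y mm/m 13.59 11.03 bench [0.2 0.2] front L,R rel rear mean (mm): -1.10 -3.52 ; rear roll 2.43
plate px [321. 214.] n 4005 c [ 0.5458 -0.015   0.0415] wh [0.2791 0.2188] ang 80.5
plate px [265. 251.] n 78 c [ 0.4251 -0.1053  0.0381] wh [0.0655 0.0134] ang 87.7
plate px [305. 239.] n 59 c [ 0.5177 -0.0956  0.04  ] wh [0.0174 0.0334] ang 50.6
move [-4.58  3.16  0.03] turn 0.04 rows>= 3.7
```

>>> drive_tool:
  moves: [-1.1, 0.78, 0, -1, 65, -2.3, 1.58, 0, -2, 65, -3.5, 2.4, 0, -3, 65, -4.58, 3.16, 0, -4, 65, -4.58, 3.16, 0, -5, 65]

```text
time_s: 16.5
tool_pos: [0.4471, -0.1155, 0.1413]
tool_rot: [179.9, -0.1, 95.6]
force: [0.3, 0.4, -0.7]
grip_width: 0.0649
grasp_force: 0.0
```

>>> drive_tool:
  moves: [0, 0, 0, -1, 65, 0, 0, 0, -2, 65, 0, 0, 0, -3, 65, 0, 0, 0, -4, 65, 0, 0, 0, -5, 65]

```text
time_s: 17.12
tool_pos: [0.4479, -0.1113, 0.1413]
tool_rot: [180.0, 0.0, 146.0]
force: [-0.0, 0.9, 0.2]
grip_width: 0.0654
grasp_force: 0.0
```

>>> drive_tool:
  moves: [0, 0, 0, -1, 65, 0, 0, 0, -2, 65, 0, 0, 0, -3, 65, 0, 0, 0, -4, 65, 0, 0, 0, -5, 65]

```text
time_s: 17.75
tool_pos: [0.4479, -0.1113, 0.1413]
tool_rot: [180.0, 0.0, -164.0]
force: [0.0, -1.0, 0.2]
grip_width: 0.0649
grasp_force: 0.0
```

>>> drive_tool:
  moves: [0, 0, 0, -1, 65, 0, 0, 0, -1.5, 65, 0, 0, 0, -1.5, 65]

```text
time_s: 18.12
tool_pos: [0.4479, -0.1113, 0.1412]
tool_rot: [180.0, 0.0, -149.3]
force: [0.3, -0.8, -0.2]
grip_width: 0.0648
grasp_force: 0.0
```

```bash
python3 - <<'E'
from meas import *
print(env.get_obs()['qpos'].round(1),env.get_obs()['tool_rot'])
plan(.4485,-.1115,.044,-147)
E
```

```text
[-64.5 -11.2  70.7 116.7  11.4  67.5 122.2] [ 1.79989425e+02  3.05136343e-02 -1.49303872e+02]
move [-0.01 -0.01  2.43] turn -0.23 rows>= 1.6
```

>>> drive_tool:
  moves: [0, 0, 1, 0, 65, 0, 0, 2, 0, 65, 0, 0, 2.42, 0, 65, 0, 0, 2.42, 0, 30, 0, 0, 2.42, 0, 30]
  squeeze: 20

```text
time_s: 18.75
tool_pos: [0.4485, -0.1114, 0.0452]
tool_rot: [-180.0, 0.1, -149.2]
force: [-0.1, -0.1, 0.3]
grip_width: 0.0525
grasp_force: 0.0
```

>>> drive_tool:
  moves: [0, 0, 0, 0, 30, 0, 0, 0, 0, 30, 0, 0, 0, 0, 30, 0, 0, 0, 0, 30]

```text
time_s: 19.25
tool_pos: [0.4479, -0.1104, 0.0445]
tool_rot: [179.9, 0.1, -149.1]
force: [0.5, 3.3, 0.3]
grip_width: 0.0377
grasp_force: 20.0
```

```bash
python3 - <<'E'
from meas import *
print(env.get_obs()['qpos'].round(1),env.get_obs()['tool_rot'])
E
```

```text
[-52.7  10.6  68.4 122.2 -12.3  54.5 143.5] [ 1.79937442e+02  6.09428780e-02 -1.49057716e+02]
```

>>> drive_tool:
  moves: [0, 0, 0, 1, 30, 0, 0, -0.01, 2, 30, 0, 0, -0.01, 3, 30, 0, 0, -0.02, 4, 30, 0, 0, -0.02, 5, 30]

```text
time_s: 19.88
tool_pos: [0.4484, -0.111, 0.0454]
tool_rot: [180.0, 0.1, 160.6]
force: [0.1, 0.7, 1.5]
grip_width: 0.0373
grasp_force: 20.0
```

>>> drive_tool:
  moves: [0, 0, 0, 1, 30, 0, 0, -0.01, 2, 30, 0, 0, -0.01, 3, 30, 0, 0, -0.02, 4, 30, 0, 0, -0.02, 5, 30]

```text
time_s: 20.5
tool_pos: [0.4479, -0.1116, 0.046]
tool_rot: [180.0, 0.0, 110.6]
force: [-1.0, 1.0, -0.7]
grip_width: 0.0377
grasp_force: 20.0
```

>>> drive_tool:
  moves: [0, 0, 0, 1, 30, 0, 0, -0.01, 2, 30, 0, 0, -0.01, 3, 30, 0, 0, -0.02, 4, 30, 0, 0, -0.02, 5, 30]

```text
time_s: 21.12
tool_pos: [0.4469, -0.1116, 0.0463]
tool_rot: [-180.0, 0.1, 60.6]
force: [-1.2, 1.0, -3.0]
grip_width: 0.0369
grasp_force: 20.0
```

>>> drive_tool:
  moves: [0, 0, 0, 1, 30, 0, 0, -0.01, 2, 30, 0, 0, -0.01, 3, 30, 0, 0, -0.02, 4, 30, 0, 0, -0.02, 5, 30]

```text
time_s: 21.75
tool_pos: [0.4464, -0.1106, 0.0469]
tool_rot: [-179.9, 0.1, 10.6]
force: [-2.8, 2.7, -1.2]
grip_width: 0.0376
grasp_force: 20.0
```

>>> drive_tool:
  moves: [0, 0, 0, 1, 30, 0, 0, -0.01, 2, 30, 0, 0, -0.01, 3, 30, 0, 0, -0.02, 4, 30, 0, 0, -0.02, 5, 30]

```text
time_s: 22.38
tool_pos: [0.4468, -0.1095, 0.0477]
tool_rot: [-180.0, 0.2, -39.4]
force: [-2.2, 6.0, -0.6]
grip_width: 0.0373
grasp_force: 20.0
```

```bash
python3 - <<'E'
from meas import *
print(env.get_obs()['qpos'].round(1),env.get_obs()['tool_rot'])
for n in ['scene','side']:
    im2,_,P2,_,_=grab(n); level(im2,P2)
E
```

```text
[ -54.8   10.7   70.6  122.1  -12.5   55.1 -106.6] [-1.79962295e+02  1.71270934e-01 -3.93520551e+01]
top z mid 0.0413 n 4947 16064 sd 0.0012 0.0012 benchz -0.0023 slope x,y mm/m 5.49 0.03 bench [1.6 0.5] front L,R rel rear mean (mm): -0.93 -0.94 ; rear roll 0.01
top z mid 0.0413 n 4080 18792 sd 0.0010 0.0010 benchz 0.0003 slope x,y mm/m 6.19 0.70 bench [0.1 0.3] front L,R rel rear mean (mm): -0.97 -1.13 ; rear roll 0.15
```

>>> drive_tool:
  moves: [0, 0, 0, 1, 30, 0, 0, -0.01, 2, 30, 0, 0, -0.01, 3, 30, 0, 0, -0.01, 3, 30]

```text
time_s: 22.98
tool_pos: [0.4474, -0.1091, 0.0482]
tool_rot: [-180.0, 0.2, -69.1]
force: [0.0, 6.1, -2.9]
grip_width: 0.0373
grasp_force: 20.0
```

>>> drive_tool:
  moves: [0, 0, 0, 0, 60, 0, 0, 0, 0, 65, 0, 0, 0, 0, 65, 0, 0, -1, 0, 65, 0, 0, -2.3, 0, 65]

```text
time_s: 23.6
tool_pos: [0.4465, -0.112, 0.1408]
tool_rot: [179.8, -0.1, -68.9]
force: [-0.2, 1.5, -0.3]
grip_width: 0.0644
grasp_force: 0.0
```

>>> drive_tool:
  moves: [0, 0, 0, -1, 65, 0, 0, 0, -2, 65, 0, 0, 0, -3, 65, 0, 0, 0, -4, 65, 0, 0, 0, -5, 65]

```text
time_s: 24.22
tool_pos: [0.4478, -0.1118, 0.1408]
tool_rot: [-180.0, -0.0, -18.8]
force: [0.4, 0.1, 0.3]
grip_width: 0.0647
grasp_force: 0.0
```

```bash
python3 - <<'E'
from meas import *
print(env.get_obs()['qpos'].round(1),env.get_obs()['tool_rot'])
for n in ['scene','side']:
    im2,_,P2,_,_=grab(n); level(im2,P2)
    hsv=cv2.cvtColor(im2,cv2.COLOR_RGB2HSV)
    rect(P2,(hsv[...,1]<40)&(im2[...,0]>130)&(P2[...,2]>.033)&(P2[...,2]<.05)&(P2[...,0]<.67)&(P2[...,0]>.4)&(abs(P2[...,1])<.2),'plate')
plan(.483,.107,.14,63)
E
```

```text
[ -61.7   -9.5   68.8  116.7    9.7   67.1 -105.7] [-1.79991756e+02 -2.00957040e-02 -1.87977169e+01]
top z mid 0.0415 n 5002 16786 sd 0.0012 0.0012 benchz -0.0022 slope x,y mm/m 5.07 -1.25 bench [1.4 0.5] front L,R rel rear mean (mm): -1.00 -0.72 ; rear roll -0.28
plate px [310. 209.] n 5695 c [ 0.5455 -0.0161  0.0393] wh [0.2802 0.2224] ang 80.8
top z mid 0.0415 n 5094 19287 sd 0.0010 0.0010 benchz 0.0003 slope x,y mm/m 4.75 -1.32 bench [0.2 0.2] front L,R rel rear mean (mm): -0.95 -0.66 ; rear roll -0.29
plate px [318. 222.] n 5332 c [ 0.5462 -0.0162  0.0419] wh [0.2792 0.2185] ang 80.3
move [-0.96 -5.45  0.02] turn -8.21 rows>= 7.8
```

>>> drive_tool:
  moves: [-0.2, -1.2, 0, -1, 65, -0.45, -2.6, 0, -2, 65, -0.7, -4, 0, -3, 65, -0.96, -5.45, 0, -4, 65, -0.96, -5.45, 0, -5, 65]

```text
time_s: 24.95
tool_pos: [0.4829, 0.1125, 0.1405]
tool_rot: [179.9, 0.0, 31.5]
force: [-0.4, -1.7, -1.2]
grip_width: 0.065
grasp_force: 0.0
```

>>> drive_tool:
  moves: [0, 0, 0, -1, 65, 0, 0, 0, -2, 65, 0, 0, 0, -3, 65, 0, 0, 0, -3.2, 65, 0, 0, 0, -3.2, 65]

```text
time_s: 25.58
tool_pos: [0.4828, 0.1072, 0.1408]
tool_rot: [180.0, -0.0, 62.7]
force: [-0.5, -0.5, 0.3]
grip_width: 0.065
grasp_force: 0.0
```

```bash
python3 - <<'E'
from meas import *
print(env.get_obs()['qpos'].round(1),env.get_obs()['tool_rot'])
plan(.4845,.106,.047,63)
E
```

```text
[-74.7   3.   61.5 112.5  -2.9  66.1 -39.4] [ 1.79992361e+02 -9.13669758e-05  6.26935913e+01]
move [-0.01  0.05  2.34] turn -0.03 rows>= 1.6
```

>>> drive_tool:
  moves: [0, 0.05, 1, 0, 65, 0, 0.05, 2, 0, 65, 0, 0.05, 2.34, 0, 65, 0, 0.05, 2.34, 0, 30, 0, 0.05, 2.34, 0, 30]
  squeeze: 20

```text
time_s: 26.2
tool_pos: [0.4858, 0.1067, 0.0486]
tool_rot: [179.9, -0.1, 62.9]
force: [-0.3, -0.2, -0.0]
grip_width: 0.0525
grasp_force: 0.0
```

>>> drive_tool:
  moves: [0, 0, 0, 0, 30, 0, 0, 0, 0, 30, 0, 0, 0, 0, 30, 0, 0, 0, 0, 30]

```text
time_s: 26.7
tool_pos: [0.4842, 0.1076, 0.0482]
tool_rot: [-179.9, -0.1, 62.9]
force: [-4.3, 1.1, 6.3]
grip_width: 0.0372
grasp_force: 20.0
```

>>> drive_tool:
  moves: [0, 0, 0, 1, 30, 0, 0, -0.01, 2, 30, 0, 0, -0.01, 3, 30, 0, 0, -0.02, 4, 30, 0, 0, -0.02, 5, 30]

```text
time_s: 27.32
tool_pos: [0.4845, 0.107, 0.0489]
tool_rot: [-179.9, 0.0, 12.6]
force: [-2.7, 0.2, 7.2]
grip_width: 0.0374
grasp_force: 20.0
```

>>> drive_tool:
  moves: [0, 0, 0, 1, 30, 0, 0, -0.01, 1.6, 30, 0, 0, -0.01, 1.6, 30, 0, 0, -0.01, 1.6, 30]

```text
time_s: 27.82
tool_pos: [0.4847, 0.1068, 0.0492]
tool_rot: [-179.9, 0.0, -3.0]
force: [-2.9, -0.8, 6.9]
grip_width: 0.0372
grasp_force: 20.0
```

>>> drive_tool:
  moves: [0, 0, 0, 0, 60, 0, 0, 0, 0, 65, 0, 0, 0, 0, 65, 0, 0, -1, 0, 65, 0, 0, -2.3, 0, 65]

```text
time_s: 28.45
tool_pos: [0.4836, 0.1059, 0.1405]
tool_rot: [179.8, 0.1, -3.1]
force: [-0.1, 1.7, 1.0]
grip_width: 0.0644
grasp_force: 0.0
```

```bash
python3 - <<'E'
from meas import *
print(env.get_obs()['qpos'].round(1),env.get_obs()['tool_rot'])
for n in ['scene','side']:
    im2,_,P2,_,_=grab(n); level(im2,P2)
plan(.447,-.111,.14,24)
E
```

```text
[ -81.8    4.3   69.5  112.4   -4.2   66.3 -103.6] [ 1.79795372e+02  8.37350946e-02 -3.08714330e+00]
top z mid 0.0418 n 4996 16781 sd 0.0012 0.0012 benchz -0.0022 slope x,y mm/m 1.78 3.25 bench [1.5 0.5] front L,R rel rear mean (mm): 0.06 -0.66 ; rear roll 0.71
top z mid 0.0418 n 5312 20123 sd 0.0010 0.0010 benchz 0.0003 slope x,y mm/m 2.17 3.51 bench [0.2 0.2] front L,R rel rear mean (mm): 0.02 -0.76 ; rear roll 0.77
move [-0.74  5.5   0.08] turn -2.71 rows>= 3.7
```

>>> drive_tool:
  moves: [-0.1, 1.2, 0, -1, 65, -0.35, 2.6, 0, -2, 65, -0.55, 4, 0, -2.7, 65, -0.74, 5.5, 0, -2.7, 65, -0.74, 5.5, 0, -2.7, 65]

```text
time_s: 29.18
tool_pos: [0.4418, -0.1167, 0.14]
tool_rot: [-179.9, -0.0, 23.4]
force: [-0.3, 1.2, 0.2]
grip_width: 0.0651
grasp_force: 0.0
```

>>> drive_tool:
  moves: [0, 0, 1, 0, 65, 0, 0, 2, 0, 65, 0, 0, 2, 0, 65]

```text
time_s: 29.55
tool_pos: [0.4397, -0.1122, 0.0574]
tool_rot: [179.9, 0.6, 23.9]
force: [0.0, -0.6, 0.5]
grip_width: 0.0647
grasp_force: 0.0
```

```bash
python3 - <<'E'
from meas import *
print(env.get_obs()['qpos'].round(1),env.get_obs()['tool_rot'])
plan(.4475,-.1105,.0475,24)
E
```

```text
[-55.5   6.9  70.  122.2  -7.2  56.1 -47.7] [179.8813262    0.64030699  23.87329179]
move [0.2  0.04 0.25] turn -0.01 rows>= 0.2
```

>>> drive_tool:
  moves: [0.2, 0.04, 0, 0, 65, 0.2, 0.04, 0.2, 0, 65, 0.2, 0.04, 0.2, 0, 40, 0.2, 0.04, 0.2, 0, 30, 0.2, 0.04, 0.2, 0, 30]

```text
time_s: 30.18
tool_pos: [0.4512, -0.1097, 0.0528]
tool_rot: [-180.0, -0.1, 23.9]
force: [0.1, -0.4, 0.6]
grip_width: 0.0426
grasp_force: 0.0
```

>>> drive_tool:
  moves: [0, 0, 0, 0, 30, 0, 0, 0, 0, 30, 0, 0, 0, 0, 30]

```text
time_s: 30.55
tool_pos: [0.4509, -0.1091, 0.0526]
tool_rot: [-179.9, 0.0, 23.9]
force: [-2.7, 4.1, 4.8]
grip_width: 0.0376
grasp_force: 20.0
```

>>> drive_tool:
  moves: [0, 0, 0, 1, 30, 0, 0, -0.01, 2, 30, 0, 0, -0.01, 3, 30, 0, 0, -0.02, 4.2, 30, 0, 0, -0.02, 4.2, 30]

```text
time_s: 31.18
tool_pos: [0.4511, -0.1112, 0.0533]
tool_rot: [179.9, -0.1, -18.1]
force: [-1.3, -3.6, 1.8]
grip_width: 0.0375
grasp_force: 20.0
```

>>> drive_tool:
  moves: [0, 0, 0, 0, 60, 0, 0, 0, 0, 65, 0, 0, 0, 0, 65, 0, 0, -1, 0, 65, 0, 0, -2.3, 0, 65]

```text
time_s: 31.8
tool_pos: [0.45, -0.1101, 0.1454]
tool_rot: [179.8, 0.1, -18.1]
force: [-0.2, 2.2, 0.5]
grip_width: 0.0641
grasp_force: 0.0
```

```bash
python3 - <<'E'
from meas import *
print(env.get_obs()['qpos'].round(1),env.get_obs()['tool_rot'],tool()[1])
for n in ['scene','side']*3:
    im2,_,P2,_,_=grab(n); level(im2,P2)
E
```

```text
[ -61.6   -9.    68.5  116.     9.3   67.7 -105. ] [ 1.79753287e+02  1.12797843e-01 -1.80771030e+01] [ 0.45002137 -0.11006471  0.14535574]
top z mid 0.0420 n 5005 16781 sd 0.0012 0.0012 benchz -0.0022 slope x,y mm/m 0.10 0.30 bench [1.4 0.6] front L,R rel rear mean (mm): 0.02 -0.05 ; rear roll 0.07
top z mid 0.0420 n 5094 19508 sd 0.0010 0.0010 benchz 0.0003 slope x,y mm/m -0.07 0.69 bench [0.1 0.2] front L,R rel rear mean (mm): 0.09 -0.06 ; rear roll 0.15
top z mid 0.0420 n 5022 16818 sd 0.0012 0.0012 benchz -0.0022 slope x,y mm/m -0.23 0.33 bench [1.5 0.5] front L,R rel rear mean (mm): 0.07 0.00 ; rear roll 0.07
top z mid 0.0420 n 5085 19453 sd 0.0010 0.0010 benchz 0.0003 slope x,y mm/m 0.36 0.44 bench [0.1 0.3] front L,R rel rear mean (mm): -0.01 -0.11 ; rear roll 0.10
top z mid 0.0420 n 5020 16818 sd 0.0012 0.0012 benchz -0.0022 slope x,y mm/m 0.13 -0.30 bench [1.3 0.6] front L,R rel rear mean (mm): -0.06 0.01 ; rear roll -0.07
top z mid 0.0420 n 5080 19370 sd 0.0010 0.0010 benchz 0.0003 slope x,y mm/m 0.28 0.28 bench [0.2 0.3] front L,R rel rear mean (mm): -0.02 -0.08 ; rear roll 0.06
```

```bash
python3 - <<'E'
from meas import *
plan(.42,-.33,.25,8)
E
```

```text
move [ 0.98  5.48 -2.64] turn -2.6 rows>= 4.1
```

>>> drive_tool:
  moves: [0.2, 1, -0.7, -0.6, 65, 0.4, 2.2, -1.4, -1.2, 65, 0.6, 3.3, -2, -1.8, 65, 0.8, 4.4, -2.6, -2.6, 65, 0.98, 5.48, -2.6, -2.6, 65]

```text
time_s: 32.72
tool_pos: [0.4214, -0.3307, 0.2487]
tool_rot: [180.0, 0.1, 8.2]
force: [-0.3, 0.3, 0.9]
grip_width: 0.0646
grasp_force: 0.0
```

>>> drive_tool:
  moves: [0, 0, 0, 0, 65, 0, 0, 0, 0, 65]

```text
time_s: 32.98
tool_pos: [0.4196, -0.33, 0.2474]
tool_rot: [-180.0, 0.3, 7.8]
force: [0.3, 0.6, 0.6]
grip_width: 0.0648
grasp_force: 0.0
```

```bash
python3 - <<'E'
from meas import *
o=env.get_obs();print(o['qpos'].round(1),o['tool_rot'],o['tool_pos'])
im,d,P,_,t=grab('wrist','w3.png')
X,Y,z=P[...,0],P[...,1],P[...,2];r,g=im[...,0].astype(int),im[...,1].astype(int)
rect(P,(X>.3)&(X<.8)&(Y<-.1)&(z>.022)&(z<.04)&(r>100)&(r>1.5*g),'stone')
level(im,P)
im,d,P,_,t=grab('scene');X,Y,z=P[...,0],P[...,1],P[...,2]
rect(P,(X>.35)&(X<.63)&(Y>.22)&(Y<.42)&(z>.03)&(z<.06),'v'); level(im,P)
E
```

```text
[-30.2   6.2  70.7  99.2  -5.7  79.  -40.7] [-179.99470101    0.2793331     7.83414842] [ 0.41958355 -0.33001762  0.24735668]
stone px [286.  64.] n 1107 c [ 0.5426 -0.2738  0.0266] wh [0.0241 0.0596] ang 79.6
stone px [349.  78.] n 1050 c [ 0.5375 -0.3515  0.0266] wh [0.0239 0.0598] ang 82.6
stone px [278. 153.] n 875 c [ 0.4364 -0.276   0.0265] wh [0.0598 0.024 ] ang 3.8
stone px [342. 166.] n 839 c [ 0.4317 -0.3601  0.0265] wh [0.06   0.0238] ang 12.3
top z mid 0.0420 n 20782 31213 sd 0.0008 0.0008 benchz -0.0001 slope x,y mm/m -0.50 -0.02 bench [1.  0.5] front L,R rel rear mean (mm): 0.08 0.09 ; rear roll -0.01
v px [435. 186.] n 323 c [0.4732 0.3496 0.0399] wh [0.0462 0.0735] ang 3.6
top z mid 0.0420 n 5010 16797 sd 0.0012 0.0012 benchz -0.0022 slope x,y mm/m 0.03 0.11 bench [1.5 0.6] front L,R rel rear mean (mm): 0.01 -0.02 ; rear roll 0.02
```

View pics/w3.png

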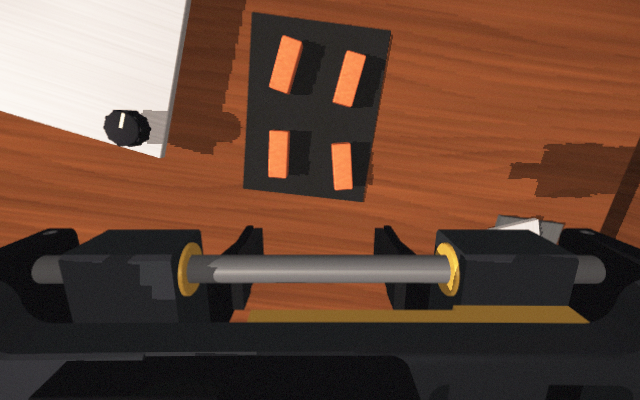

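The four stones are clear on the mat, at (286,64), (349,78), (278,153) and (342,166). The V-block has been knocked to about (0.473, 0.350) and now overhangs the board edge, so I'll put it back first.

```bash
python3 - <<'E'
from meas import *
plan(.46,.22,.25,94)
E
```

```text
move [  2.89 -13.44  -0.03] turn -8.59 rows>= 9.2
```

>>> drive_tool:
  moves: [0.3, -1.3, 0, 0, 65, 0.6, -2.7, 0, 0, 65, 0.9, -4.1, 0, 0, 65, 1.2, -5.5, 0, 0, 65, 1.5, -6.9, 0, 0, 65]

```text
time_s: 33.7
tool_pos: [0.4414, -0.0446, 0.2496]
tool_rot: [-179.9, -0.1, 8.2]
force: [0.6, 0.2, 0.5]
grip_width: 0.0651
grasp_force: 0.0
```

>>> drive_tool:
  moves: [0.3, -1.3, 0, -1, 65, 0.6, -2.7, 0, -2, 65, 0.9, -4.1, 0, -3, 65, 1.2, -5.3, 0, -4, 65, 1.4, -6.5, 0, -5, 65]

```text
time_s: 34.33
tool_pos: [0.4598, 0.2203, 0.2496]
tool_rot: [-180.0, -0.1, 58.5]
force: [0.4, 0.1, 0.5]
grip_width: 0.065
grasp_force: 0.0
```

>>> drive_tool:
  moves: [0, 0, 0, -1, 65, 0, 0, 0, -2, 65, 0, 0, 0, -3, 65, 0, 0, 0, -3.6, 65, 0, 0, 0, -3.6, 65]

```text
time_s: 34.95
tool_pos: [0.46, 0.2182, 0.2495]
tool_rot: [180.0, -0.1, 94.1]
force: [0.1, -0.5, -0.1]
grip_width: 0.0652
grasp_force: 0.0
```

```bash
python3 - <<'E'
from meas import *
o=env.get_obs();print(o['qpos'].round(1),o['tool_rot'],o['tool_pos'])
im,d,P,_,t=grab('wrist','w4.png')
X,Y,z=P[...,0],P[...,1],P[...,2]
rect(P,(X>.35)&(X<.63)&(Y>.22)&(Y<.45)&(z>.02)&(z<.06),'v')
rect(P,(X>.35)&(X<.63)&(Y>.22)&(Y<.45)&(z>.044)&(z<.06),'vtop')
rect(P,(X>.35)&(X<.63)&(Y>.2)&(Y<.45)&(z>.008)&(z<.06),'board')
E
```

```text
[-62.4  -0.6  34.1 101.6   0.3  78.8 -24.2] [ 1.79985497e+02 -7.46953931e-02  9.40875410e+01] [0.46001952 0.21824766 0.24951553]
v px [337.  63.] n 2341 c [0.4714 0.3496 0.0393] wh [0.0393 0.0699] ang 5.9
vtop px [323.  62.] n 476 c [0.4557 0.3479 0.0476] wh [0.0079 0.0682] ang 4.5
vtop px [351.  61.] n 469 c [0.4872 0.3508 0.0477] wh [0.0079 0.0691] ang 5.8
board px [335. 103.] n 19339 c [0.4755 0.305  0.0118] wh [0.2001 0.1594] ang 6.0
```

View pics/w4.png

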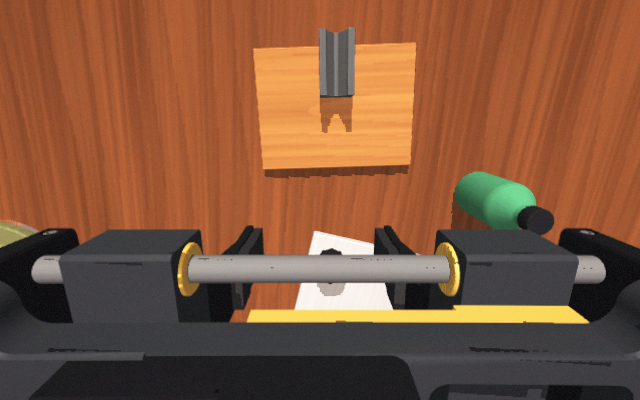

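The V-block at (337,63) hangs over the board's far edge. I'll regrasp it and bring it back to the middle.

```bash
python3 - <<'E'
from meas import *
plan(.4714,.3496,.0175,95.8)
E
```

```text
move [3.26 0.51 5.8 ] turn -0.18 rows>= 4.4
```

>>> drive_tool:
  moves: [0.9, 0.2, 0.9, -0.1, 75, 1.9, 0.3, 1.6, -0.2, 75, 2.9, 0.45, 2.4, -0.2, 75, 3.26, 0.51, 3, -0.2, 75, 3.26, 0.51, 4, -0.2, 75]

```text
time_s: 35.62
tool_pos: [0.4723, 0.3515, 0.0892]
tool_rot: [179.9, -0.1, 96.1]
force: [-1.0, 0.3, -0.1]
grip_width: 0.0748
grasp_force: 0.0
```

>>> drive_tool:
  moves: [0, 0, 1, 0, 75, 0, 0, 1.75, 0, 75, 0, 0, 1.78, 0, 75, 0, 0, 1.78, 0, 30, 0, 0, 1.78, 0, 30]
  squeeze: 40

```text
time_s: 36.25
tool_pos: [0.4737, 0.349, 0.0198]
tool_rot: [179.9, -0.1, 95.9]
force: [-0.1, 0.0, -0.4]
grip_width: 0.0623
grasp_force: 0.0
```

>>> drive_tool:
  moves: [0, 0, 0, 0, 30, 0, 0, 0, 0, 30, 0, 0, 0, 0, 30, 0, 0, 0, 0, 30, 0, 0, -0.3, 0, 30]

```text
time_s: 36.88
tool_pos: [0.4717, 0.3469, 0.0287]
tool_rot: [-179.9, 0.1, 95.9]
force: [-1.9, 0.1, -4.7]
grip_width: 0.0395
grasp_force: 40.0
```

```bash
python3 - <<'E'
from meas import *
plan(.476,.3,.0295,95.8)
E
```

```text
move [-1.18 -0.01 -0.02] turn 0.01 rows>= 0.8
```

>>> drive_tool:
  moves: [-0.6, 0, 0, 0, 30, -1.18, 0, 0, 0, 30, -1.18, 0, 0.15, 0, 30, -1.18, 0, 0.25, 0, 30, -1.18, 0, 0.29, 0, 30]

```text
time_s: 37.5
tool_pos: [0.4772, 0.3007, 0.0185]
tool_rot: [-179.9, 0.0, 95.9]
force: [-4.2, -4.1, 7.8]
grip_width: 0.0398
grasp_force: 40.0
```

>>> drive_tool:
  moves: [0, 0, 0.01, 0, 30, 0, 0, 0.01, 0, 50, 0, 0, 0.01, 0, 60, 0, 0, 0.01, 0, 65, 0, 0, 0.01, 0, 65]

```text
time_s: 38.12
tool_pos: [0.4779, 0.3012, 0.0181]
tool_rot: [180.0, -0.0, 95.9]
force: [0.2, 0.6, 1.0]
grip_width: 0.0635
grasp_force: 0.0
```

>>> drive_tool:
  moves: [0, 0, -1.2, 0, 65, 0, 0, -2.6, 0, 65, -1, 0, -3.5, 0, 65, -2, 0, -4.4, 0, 65, -2, 0, -4.4, 0, 65]

```text
time_s: 38.75
tool_pos: [0.4889, 0.2184, 0.1976]
tool_rot: [179.7, -0.2, 95.6]
force: [0.6, -0.0, 0.4]
grip_width: 0.0649
grasp_force: 0.0
```

```bash
python3 - <<'E'
from meas import *
im,d,P,_,t=grab('wrist')
X,Y,z=P[...,0],P[...,1],P[...,2]
rect(P,(X>.35)&(X<.63)&(Y>.22)&(Y<.45)&(z>.02)&(z<.06),'v')
rect(P,(X>.35)&(X<.63)&(Y>.2)&(Y<.45)&(z>.008)&(z<.06),'board')
# stone slots on plate
c=np.array([.545,-.0155]);a=np.deg2rad(-9.5)
Rm=np.array([[np.cos(a),-np.sin(a)],[np.sin(a),np.cos(a)]])
for p in [(.06,.0),(.06,-.07),(-.02,0),(-.02,-.06)]: print(p,(c+Rm@np.array(p)).round(4))
plan(.42,-.27,.25,79.6-70)
E
```

```text
v px [314. 102.] n 2843 c [0.4772 0.3029 0.0396] wh [0.0398 0.0699] ang 5.0
board px [312. 101.] n 25090 c [0.4759 0.3005 0.0118] wh [0.2011 0.1506] ang 5.9
(0.06, 0.0) [ 0.6042 -0.0254]
(0.06, -0.07) [ 0.5926 -0.0944]
(-0.02, 0) [ 0.5253 -0.0122]
(-0.02, -0.06) [ 0.5154 -0.0714]
move [-12.03  -2.89  -1.4 ] turn 8.61 rows>= 8.3
```

```bash
python3 - <<'E'
from meas import *
plan(.5426,-.2738,.1,-10.4)
E
```

```text
move [-12.44   0.14   2.36] turn 10.61 rows>= 10.1
```

>>> drive_tool:
  moves: [-1.2, 0, 0, 0, 50, -2.6, 0, 0, 0, 50, -4, 0, 0, 0, 50, -5.4, 0, 0, 0, 50, -6.8, 0, 0, 0, 50]

```text
time_s: 39.42
tool_pos: [0.5137, -0.0492, 0.193]
tool_rot: [-180.0, -0.0, 96.1]
force: [0.2, -0.8, 0.6]
grip_width: 0.05
grasp_force: 0.0
```

>>> drive_tool:
  moves: [-1.3, 0.04, 0.2, 1, 50, -2.6, 0.08, 0.4, 2, 50, -3.9, 0.1, 0.7, 3, 50, -5, 0.14, 1, 4, 50, -5.64, 0.14, 1.3, 5, 50]

```text
time_s: 40.05
tool_pos: [0.5427, -0.2742, 0.14]
tool_rot: [-179.9, 0.1, 45.5]
force: [-0.3, -0.5, 0.3]
grip_width: 0.0501
grasp_force: 0.0
```

>>> drive_tool:
  moves: [0, 0, 0, 1, 50, 0, 0, 0, 2, 50, 0, 0, 0, 3, 50, 0, 0, 0, 4, 50, 0, 0, 0, 5, 50]

```text
time_s: 40.67
tool_pos: [0.5431, -0.2713, 0.1402]
tool_rot: [-180.0, 0.1, -4.3]
force: [0.3, 0.1, 0.1]
grip_width: 0.0499
grasp_force: 0.0
```

```bash
python3 - <<'E'
from meas import *
o=env.get_obs();print(o['qpos'].round(1),o['tool_rot'],o['tool_pos'])
plan(.5426,-.2738,.007,-10.4)
im,d,P,_,t=grab('scene');level(im,P);X,Y,z=P[...,0],P[...,1],P[...,2]
rect(P,(X>.35)&(X<.63)&(Y>.22)&(Y<.42)&(z>.03)&(z<.06),'v')
E
```

```text
[-27.5  29.9  68.   97.2 -28.9  73.  -47.5] [-1.79979235e+02  1.25971155e-01 -4.30173712e+00] [ 0.54314608 -0.27128287  0.14021465]
move [-0.    0.06  3.33] turn 0.61 rows>= 2.2
top z mid 0.0420 n 5028 16734 sd 0.0012 0.0012 benchz -0.0022 slope x,y mm/m -0.68 0.48 bench [1.5 0.5] front L,R rel rear mean (mm): 0.17 0.06 ; rear roll 0.11
v px [419. 188.] n 312 c [0.4783 0.3005 0.0398] wh [0.0457 0.0707] ang 5.8
```

Grasp stone A.

>>> drive_tool:
  moves: [0, 0.06, 1, 0.6, 50, 0, 0.06, 2, 0.6, 50, 0, 0.06, 2.8, 0.6, 50, 0, 0.06, 3.3, 0.6, 50, 0, 0.06, 3.3, 0.6, 15]
  squeeze: 20

```text
time_s: 41.35
tool_pos: [0.5418, -0.2744, 0.0083]
tool_rot: [-180.0, 0.2, -10.0]
force: [0.0, -0.6, 0.1]
grip_width: 0.0457
grasp_force: 0.0
```

>>> drive_tool:
  moves: [0, 0, 0, 0, 15, 0, 0, 0, 0, 15, 0, 0, 0, 0, 15, 0, 0, 0, 0, 15]

```text
time_s: 41.85
tool_pos: [0.5436, -0.2755, 0.0112]
tool_rot: [-180.0, -0.1, -10.1]
force: [-0.6, 0.9, 5.1]
grip_width: 0.0237
grasp_force: 20.0
```

>>> drive_tool:
  moves: [0, 0, -0.8, 0, 15, 0, 0, -2, 0, 15, 0, 0, -3.3, 0, 15, 0, 0, -3.3, 0, 15]

```text
time_s: 42.35
tool_pos: [0.5446, -0.2772, 0.1461]
tool_rot: [179.9, -0.4, -10.1]
force: [-0.5, -0.8, -0.7]
grip_width: 0.0236
grasp_force: 20.0
```

```bash
python3 - <<'E'
from meas import *
plan(.5507,.0746,.14,-9.5)
E
```

```text
move [-1.39 -8.69  0.13] turn -0.06 rows>= 5.9
```

>>> drive_tool:
  moves: [-0.2, -1.2, 0, 0, 15, -0.4, -2.5, 0, 0, 15, -0.6, -3.9, 0, 0, 15, -0.9, -5.3, 0, 0, 15, -1.1, -6.7, 0, 0, 15]

```text
time_s: 42.98
tool_pos: [0.5449, -0.0016, 0.1408]
tool_rot: [-180.0, 0.1, -10.1]
force: [1.5, -0.5, -0.5]
grip_width: 0.0235
grasp_force: 20.0
```

>>> drive_tool:
  moves: [-0.2, -1.2, 0, 0, 15, -0.29, -1.99, 0, 0, 15, -0.29, -1.99, 0.5, 0, 15, -0.29, -1.99, 1.2, 0, 15, -0.29, -1.99, 1.9, 0, 15]

```text
time_s: 43.6
tool_pos: [0.5475, 0.0751, 0.0637]
tool_rot: [179.9, 0.1, -10.2]
force: [0.1, -0.1, -1.0]
grip_width: 0.0238
grasp_force: 20.0
```

>>> drive_tool:
  moves: [0, 0, 0, 0, 15, 0, 0, 0, 0, 15]

```text
time_s: 43.85
tool_pos: [0.5489, 0.0754, 0.0662]
tool_rot: [180.0, -0.0, -10.2]
force: [-0.1, -0.6, -0.3]
grip_width: 0.0234
grasp_force: 20.0
```

```bash
python3 - <<'E'
from meas import *
print(env.get_obs()['qpos'].round(1))
plan(.5507,.0746,.05,-9.5)
E
```

```text
[-62.4  24.6  62.5 108.8 -24.8  61.6 -90. ]
move [0.05 0.01 0.41] turn -0.07 rows>= 0.3
```

>>> drive_tool:
  moves: [0, 0, 0.15, 0, 15, 0, 0, 0.25, 0, 15, 0, 0, 0.31, 0, 15, 0, 0, 0.35, 0, 15, 0, 0, 0.35, 0, 15]

```text
time_s: 44.48
tool_pos: [0.5487, 0.0767, 0.052]
tool_rot: [-180.0, 0.0, -10.1]
force: [0.1, 0.4, -0.9]
grip_width: 0.024
grasp_force: 20.0
```

>>> drive_tool:
  moves: [0, 0, 0.02, 0, 15, 0, 0, 0.04, 0, 15, 0, 0, 0.04, 0, 15]

```text
time_s: 44.85
tool_pos: [0.5487, 0.0766, 0.0504]
tool_rot: [-180.0, 0.0, -10.1]
force: [-0.2, -0.3, -1.3]
grip_width: 0.0237
grasp_force: 20.0
```

>>> drive_tool:
  moves: [0, 0, 0.02, 0, 15, 0, 0, 0.04, 0, 15, 0, 0, 0.04, 0, 15]

```text
time_s: 45.22
tool_pos: [0.5489, 0.0766, 0.0501]
tool_rot: [-179.9, 0.0, -10.1]
force: [-4.8, 0.4, 10.2]
grip_width: 0.0237
grasp_force: 20.0
```

>>> drive_tool:
  moves: [0, 0, 0.02, 0, 15, 0, 0, 0.02, 0, 15, 0, 0, 0.02, 0, 15]

```text
time_s: 45.6
tool_pos: [0.5489, 0.0766, 0.05]
tool_rot: [-179.9, 0.1, -10.1]
force: [-6.8, 0.1, 16.4]
grip_width: 0.024
grasp_force: 20.0
```

>>> drive_tool:
  moves: [0, 0, -0.03, 0, 15, 0, 0, -0.03, 0, 30, 0, 0, -0.03, 0, 38, 0, 0, -0.03, 0, 38, 0, 0, -0.03, 0, 38]

```text
time_s: 46.22
tool_pos: [0.5487, 0.0766, 0.0491]
tool_rot: [180.0, 0.0, -10.1]
force: [-0.6, -0.4, -0.4]
grip_width: 0.0376
grasp_force: 0.0
```

>>> drive_tool:
  moves: [0, 0, -0.5, 0, 38, 0, 0, -1.5, 0, 38, 0, 0, -2.2, 0, 50, 0, 0, -2.2, 0, 50]

```text
time_s: 46.72
tool_pos: [0.5508, 0.0767, 0.1405]
tool_rot: [-179.8, -0.3, -10.1]
force: [0.5, -0.2, 0.4]
grip_width: 0.048
grasp_force: 0.0
```

```bash
python3 - <<'E'
from meas import *
print(env.get_obs()['qpos'].round(1))
plan(.5375,-.3515,.14,-7.4)
for n in ['scene','side']:
    im2,_,P2,_,_=grab(n); level(im2,P2)
    r,g=im2[...,0].astype(int),im2[...,1].astype(int)
    rect(P2,(r>100)&(r>1.5*g)&(P2[...,2]>.018)&(P2[...,0]<.67)&(P2[...,0]>.35)&(P2[...,1]<.2)&(P2[...,1]>-.45),'st')
E
```

```text
[-67.   18.7  66.8 104.8 -18.6  68.4 -94.5]
move [ 1.55 10.6  -0.02] turn -0.27 rows>= 7.1
top z mid 0.0420 n 4811 16475 sd 0.0012 0.0012 benchz -0.0022 slope x,y mm/m -0.17 0.10 bench [1.4 0.7] front L,R rel rear mean (mm): 0.04 0.02 ; rear roll 0.02
st px [195. 182.] n 120 c [ 0.4322 -0.3592  0.024 ] wh [0.0629 0.0222] ang 12.9
st px [223. 183.] n 125 c [ 0.4363 -0.2764  0.0237] wh [0.063  0.0239] ang 4.3
st px [344. 201.] n 135 c [0.55   0.0755 0.0633] wh [0.0194 0.0577] ang 80.4
st px [189. 208.] n 155 c [ 0.5374 -0.3506  0.0239] wh [0.0247 0.0624] ang 81.9
top z mid 0.0420 n 5056 20146 sd 0.0010 0.0011 benchz 0.0003 slope x,y mm/m -0.06 0.72 bench [0.2 0.3] front L,R rel rear mean (mm): 0.09 -0.07 ; rear roll 0.16
st px [308. 191.] n 257 c [0.5479 0.0748 0.0616] wh [0.0264 0.0554] ang 80.5
st px [277. 312.] n 404 c [ 0.4377 -0.2756  0.0267] wh [0.0587 0.0263] ang 4.2
st px [337. 339.] n 483 c [ 0.5393 -0.3516  0.0267] wh [0.0259 0.0585] ang 80.9
st px [278. 352.] n 530 c [ 0.433  -0.3597  0.0267] wh [0.059  0.0251] ang 13.0
```

>>> drive_tool:
  moves: [0.2, 1.2, 0, 0, 50, 0.4, 2.6, 0, -0.1, 50, 0.6, 4, 0, -0.2, 50, 0.8, 5.4, 0, -0.27, 50, 1, 6.8, 0, -0.27, 50]

```text
time_s: 47.45
tool_pos: [0.5397, -0.1994, 0.1362]
tool_rot: [-180.0, 0.1, -7.4]
force: [0.2, -0.3, 0.3]
grip_width: 0.0497
grasp_force: 0.0
```

>>> drive_tool:
  moves: [0.2, 1.4, 0, 0, 50, 0.4, 2.8, 0, 0, 50, 0.55, 3.8, 0.3, 0, 50, 0.55, 3.8, 1.3, 0, 50, 0.55, 3.8, 2, 0, 50]

```text
time_s: 48.08
tool_pos: [0.541, -0.352, 0.0542]
tool_rot: [-179.9, 0.2, -7.5]
force: [1.4, 0.3, -0.3]
grip_width: 0.0497
grasp_force: 0.0
```

>>> drive_tool:
  moves: [0, 0, 0, 0, 50, 0, 0, 0, 0, 50]

```text
time_s: 48.32
tool_pos: [0.543, -0.3521, 0.0577]
tool_rot: [180.0, -0.0, -7.4]
force: [-0.2, -1.1, 0.6]
grip_width: 0.0501
grasp_force: 0.0
```

```bash
python3 - <<'E'
from meas import *
print(env.get_obs()['qpos'].round(1))
plan(.5382,-.3515,.0085,-8)
E
```

```text
[-10.6  36.   56.1  95.5 -32.2  66.2 -43.4]
move [-0.12  0.    1.23] turn 0.06 rows>= 0.8
```

>>> drive_tool:
  moves: [-0.12, 0, 0.7, 0, 50, -0.12, 0, 1.2, 0, 50, -0.12, 0, 1.2, 0, 50, -0.12, 0, 1.2, 0, 15, -0.12, 0, 1.2, 0, 15]
  squeeze: 20

```text
time_s: 48.95
tool_pos: [0.5388, -0.3517, 0.0103]
tool_rot: [180.0, -0.1, -7.4]
force: [-0.5, -0.6, -0.5]
grip_width: 0.0371
grasp_force: 0.0
```

>>> drive_tool:
  moves: [0, 0, 0, 0, 15, 0, 0, 0, 0, 15, 0, 0, 0, 0, 15]

```text
time_s: 49.32
tool_pos: [0.5384, -0.3513, 0.0097]
tool_rot: [180.0, -0.0, -7.4]
force: [0.2, 0.1, 2.5]
grip_width: 0.024
grasp_force: 20.0
```

>>> drive_tool:
  moves: [0, 0, -0.8, 0, 15, 0, 0, -2, 0, 15, 0, 0, -3.3, 0, 15, 0, 0, -3.3, 0, 15]

```text
time_s: 49.82
tool_pos: [0.5399, -0.3532, 0.1455]
tool_rot: [179.8, -0.4, -7.4]
force: [-0.0, -0.0, -0.6]
grip_width: 0.0239
grasp_force: 20.0
```

```bash
python3 - <<'E'
from meas import *
plan(.5408,.0154,.14,-9.5)
E
```

```text
move [-1.16 -9.14  0.1 ] turn 0.21 rows>= 6.1
```

>>> drive_tool:
  moves: [-0.15, -1.2, 0, 0, 15, -0.35, -2.6, 0, 0, 15, -0.5, -4, 0, 0.1, 15, -0.7, -5.4, 0, 0.2, 15, -0.88, -6.8, 0, 0.2, 15]

```text
time_s: 50.45
tool_pos: [0.537, -0.0746, 0.14]
tool_rot: [-180.0, 0.1, -9.4]
force: [0.3, -0.7, -0.6]
grip_width: 0.0238
grasp_force: 20.0
```

>>> drive_tool:
  moves: [-0.15, -1.2, 0, 0, 15, -0.28, -2.34, 0, 0, 15, -0.28, -2.34, 0.5, 0, 15, -0.28, -2.34, 1.2, 0, 15, -0.28, -2.34, 2, 0, 15]

```text
time_s: 51.08
tool_pos: [0.5415, 0.0163, 0.0594]
tool_rot: [180.0, 0.0, -9.4]
force: [0.5, -0.5, -0.6]
grip_width: 0.0234
grasp_force: 20.0
```

>>> drive_tool:
  moves: [0, 0, 0, 0, 15, 0, 0, 0, 0, 15]

```text
time_s: 51.32
tool_pos: [0.5425, 0.0162, 0.0616]
tool_rot: [180.0, -0.0, -9.5]
force: [0.2, -0.3, -0.7]
grip_width: 0.0236
grasp_force: 20.0
```

```bash
python3 - <<'E'
from meas import *
print(env.get_obs()['qpos'].round(1))
plan(.5408,.0154,.0487,-9.5)
E
```

```text
[-56.2  22.4  61.1 110.6 -22.6  60.2 -84.8]
move [-0.04  0.03  0.32] turn 0.0 rows>= 0.2
```

>>> drive_tool:
  moves: [0, 0, 0.12, 0, 15, 0, 0, 0.22, 0, 15, 0, 0, 0.28, 0, 15, 0, 0, 0.31, 0, 15, 0, 0, 0.31, 0, 15]

```text
time_s: 51.95
tool_pos: [0.5424, 0.0174, 0.0488]
tool_rot: [-180.0, -0.0, -9.4]
force: [0.4, -0.9, -1.0]
grip_width: 0.0234
grasp_force: 20.0
```

>>> drive_tool:
  moves: [0, 0, 0.02, 0, 15, 0, 0, 0.03, 0, 15, 0, 0, 0.03, 0, 15]

```text
time_s: 52.32
tool_pos: [0.5425, 0.0173, 0.0486]
tool_rot: [-179.9, 0.0, -9.4]
force: [-3.9, 0.4, 8.5]
grip_width: 0.0238
grasp_force: 20.0
```

>>> drive_tool:
  moves: [0, 0, -0.01, 0, 15, 0, 0, -0.01, 0, 30, 0, 0, -0.01, 0, 38, 0, 0, -0.01, 0, 38, 0, 0, -0.01, 0, 38]

```text
time_s: 52.95
tool_pos: [0.5422, 0.0173, 0.0479]
tool_rot: [180.0, 0.0, -9.4]
force: [-0.1, -1.4, -0.5]
grip_width: 0.0378
grasp_force: 0.0
```

>>> drive_tool:
  moves: [0, 0, -0.5, 0, 38, 0, 0, -1.5, 0, 38, 0, 0, -2.2, 0, 50, 0, 0, -2.2, 0, 50]

```text
time_s: 53.45
tool_pos: [0.5444, 0.0172, 0.1392]
tool_rot: [-179.8, -0.3, -9.4]
force: [-0.1, 0.1, -0.3]
grip_width: 0.0474
grasp_force: 0.0
```

```bash
python3 - <<'E'
from meas import *
print(env.get_obs()['qpos'].round(1))
plan(.4370,-.276,.14,4)
E
```

```text
[-61.6  15.9  65.8 106.4 -15.8  67.5 -89.8]
move [-1.45  7.67 -0.05] turn -1.34 rows>= 5.2
```

>>> drive_tool:
  moves: [-0.25, 1.2, 0, -0.3, 50, -0.5, 2.6, 0, -0.6, 50, -0.75, 4, 0, -0.9, 50, -1, 5.3, 0, -1.34, 50, -1.25, 6.6, 0, -1.34, 50]

```text
time_s: 54.08
tool_pos: [0.4489, -0.2362, 0.1359]
tool_rot: [-179.9, -0.0, 4.1]
force: [0.6, -0.2, -0.1]
grip_width: 0.0498
grasp_force: 0.0
```

```bash
python3 - <<'E'
from meas import *
print(env.get_obs()['qpos'].round(1))
plan(.4370,-.276,.055,4)
E
```

```text
[-38.3   8.2  68.2 111.2  -8.4  65.9 -52.7]
move [-0.37  0.97  2.02] turn 0.01 rows>= 1.5
```

>>> drive_tool:
  moves: [-0.3, 0.9, 0, 0, 50, -0.37, 0.97, 0.8, 0, 50, -0.37, 0.97, 1.9, 0, 50, -0.37, 0.97, 1.9, 0, 50, -0.37, 0.97, 1.9, 0, 50]

```text
time_s: 54.7
tool_pos: [0.4383, -0.2753, 0.0611]
tool_rot: [180.0, -0.0, 4.0]
force: [-0.0, -0.0, -0.1]
grip_width: 0.0501
grasp_force: 0.0
```

```bash
python3 - <<'E'
from meas import *
print(env.get_obs()['qpos'].round(1))
plan(.4370,-.276,.0085,4)
E
```

```text
[-26.   18.8  63.3 114.  -19.6  58.8 -39.5]
move [-0.03  0.01  1.31] turn 0.0 rows>= 0.9
```

>>> drive_tool:
  moves: [-0.03, 0, 0.7, 0, 50, -0.03, 0, 1.27, 0, 50, -0.03, 0, 1.27, 0, 50, -0.03, 0, 1.27, 0, 15, -0.03, 0, 1.27, 0, 15]
  squeeze: 20

```text
time_s: 55.32
tool_pos: [0.4379, -0.2752, 0.0106]
tool_rot: [180.0, -0.1, 4.0]
force: [-0.5, -1.1, -0.2]
grip_width: 0.0375
grasp_force: 0.0
```

>>> drive_tool:
  moves: [0, 0, 0, 0, 15, 0, 0, 0, 0, 15, 0, 0, 0, 0, 15]

```text
time_s: 55.7
tool_pos: [0.4372, -0.275, 0.0097]
tool_rot: [-180.0, -0.0, 4.0]
force: [-1.6, 0.4, 5.5]
grip_width: 0.0237
grasp_force: 20.0
```

>>> drive_tool:
  moves: [0, 0, -0.8, 0, 15, 0, 0, -2, 0, 15, 0, 0, -3.3, 0, 15, 0, 0, -3.3, 0, 15]

```text
time_s: 56.2
tool_pos: [0.439, -0.2762, 0.1444]
tool_rot: [179.9, -0.4, 4.0]
force: [-0.1, 0.4, -1.3]
grip_width: 0.0238
grasp_force: 20.0
```

```bash
python3 - <<'E'
from meas import *
print(env.get_obs()['qpos'].round(1))
plan(.5309,-.0438,.14,-9.5)
E
```

```text
[-32.8   9.6  68.1 109.5  -9.9  66.8 -47.1]
move [ 2.7  -5.64  0.12] turn 1.35 rows>= 4.2
```

>>> drive_tool:
  moves: [0.5, -1.1, 0, 0.3, 15, 1.1, -2.3, 0, 0.6, 15, 1.7, -3.5, 0, 0.9, 15, 2.2, -4.6, 0, 1.2, 15, 2.7, -5.64, 0, 1.35, 15]

```text
time_s: 56.82
tool_pos: [0.528, -0.0402, 0.1397]
tool_rot: [180.0, 0.1, -9.5]
force: [0.6, -0.6, -0.2]
grip_width: 0.0232
grasp_force: 20.0
```

>>> drive_tool:
  moves: [0, 0, 0.5, 0, 15, 0, 0, 1.2, 0, 15, 0, 0, 2, 0, 15, 0, 0, 2, 0, 15, 0, 0, 2, 0, 15]

```text
time_s: 57.45
tool_pos: [0.5285, -0.0433, 0.0614]
tool_rot: [180.0, -0.0, -9.6]
force: [-0.5, -0.6, 0.3]
grip_width: 0.0239
grasp_force: 20.0
```

```bash
python3 - <<'E'
from meas import *
print(env.get_obs()['qpos'].round(1))
plan(.5309,-.0438,.0487,-9.5)
E
```

```text
[-49.   19.1  58.6 112.2 -19.   59.  -81.3]
move [0.06 0.   0.32] turn -0.01 rows>= 0.2
```

>>> drive_tool:
  moves: [0, 0, 0.12, 0, 15, 0, 0, 0.22, 0, 15, 0, 0, 0.28, 0, 15, 0, 0, 0.31, 0, 15, 0, 0, 0.31, 0, 15]

```text
time_s: 58.08
tool_pos: [0.5287, -0.0422, 0.0489]
tool_rot: [-180.0, -0.0, -9.5]
force: [0.5, 0.2, 0.0]
grip_width: 0.024
grasp_force: 20.0
```

>>> drive_tool:
  moves: [0, 0, 0.02, 0, 15, 0, 0, 0.03, 0, 15, 0, 0, 0.03, 0, 15]

```text
time_s: 58.45
tool_pos: [0.5288, -0.0422, 0.0487]
tool_rot: [-179.9, 0.0, -9.5]
force: [-3.6, -0.3, 9.8]
grip_width: 0.0237
grasp_force: 20.0
```

>>> drive_tool:
  moves: [0, 0, -0.01, 0, 15, 0, 0, -0.01, 0, 30, 0, 0, -0.01, 0, 38, 0, 0, -0.01, 0, 38, 0, 0, -0.01, 0, 38]

```text
time_s: 59.08
tool_pos: [0.5286, -0.0422, 0.0479]
tool_rot: [180.0, 0.0, -9.5]
force: [0.1, -1.1, 0.1]
grip_width: 0.0371
grasp_force: 0.0
```

>>> drive_tool:
  moves: [0, 0, -0.5, 0, 38, 0, 0, -1.5, 0, 38, 0, 0, -2.2, 0, 50, 0, 0, -2.2, 0, 50]

```text
time_s: 59.58
tool_pos: [0.5307, -0.0425, 0.1392]
tool_rot: [-179.8, -0.3, -9.5]
force: [-0.5, -0.1, -0.4]
grip_width: 0.0477
grasp_force: 0.0
```

```bash
python3 - <<'E'
from meas import *
print(env.get_obs()['qpos'].round(1))
plan(.4325,-.360,.14,12.6)
im2,_,P2,_,_=grab('side'); level(im2,P2)
r,g=im2[...,0].astype(int),im2[...,1].astype(int)
rect(P2,(r>100)&(r>1.5*g)&(P2[...,2]>.018)&(P2[...,0]<.67)&(P2[...,0]>.35)&(P2[...,1]<.2)&(P2[...,1]>-.45),'st')
E
```

```text
[-54.5  12.1  63.  108.  -11.9  66.6 -86.8]
move [-1.11  8.23 -0.05] turn -2.21 rows>= 5.5
top z mid 0.0420 n 4344 19759 sd 0.0010 0.0010 benchz 0.0003 slope x,y mm/m 0.45 0.00 bench [0.2 0.3] front L,R rel rear mean (mm): -0.08 -0.08 ; rear roll 0.00
st px [299. 191.] n 53 c [0.5256 0.0782 0.0623] wh [0.0204 0.011 ] ang 82.5
st px [310. 202.] n 354 c [0.5412 0.0036 0.0626] wh [0.1652 0.0555] ang 80.9
st px [307. 219.] n 310 c [ 0.5295 -0.0435  0.0637] wh [0.0263 0.0572] ang 80.2
st px [278. 352.] n 528 c [ 0.4332 -0.3596  0.0269] wh [0.0591 0.0257] ang 12.8
```

>>> drive_tool:
  moves: [-0.18, 1.2, 0, -0.4, 50, -0.36, 2.6, 0, -0.8, 50, -0.54, 4, 0, -1.2, 50, -0.72, 5.3, 0, -1.7, 50, -0.9, 6.6, 0, -2.21, 50]

```text
time_s: 60.25
tool_pos: [0.4485, -0.2977, 0.1354]
tool_rot: [-179.9, 0.0, 12.8]
force: [0.3, -0.3, 1.2]
grip_width: 0.0498
grasp_force: 0.0
```

>>> drive_tool:
  moves: [0, 0, 0, 0, 50]

```text
time_s: 60.38
tool_pos: [0.4458, -0.302, 0.1357]
tool_rot: [179.9, 0.1, 12.1]
force: [0.3, -0.3, -0.3]
grip_width: 0.05
grasp_force: 0.0
```

```bash
python3 - <<'E'
from meas import *
print(env.get_obs()['qpos'].round(1))
plan(.4325,-.360,.055,12.6)
E
```

```text
[-25.   14.6  64.2 107.1 -14.1  67.  -33.9]
move [-0.62  1.35  2.02] turn -0.05 rows>= 1.7
```

>>> drive_tool:
  moves: [-0.5, 1.1, 0, 0, 50, -0.62, 1.35, 0.6, 0, 50, -0.62, 1.35, 1.8, 0, 50, -0.62, 1.35, 1.9, 0, 50, -0.62, 1.35, 1.9, 0, 50]

```text
time_s: 61.0
tool_pos: [0.4375, -0.3544, 0.0604]
tool_rot: [-180.0, 0.0, 12.7]
force: [0.2, 0.6, 0.2]
grip_width: 0.0496
grasp_force: 0.0
```

```bash
python3 - <<'E'
from meas import *
plan(.4325,-.360,.0085,12.6)
E
```

```text
move [-0.15  0.11  1.3 ] turn 0.01 rows>= 0.9
```

>>> drive_tool:
  moves: [-0.15, 0.11, 0.7, 0, 50, -0.15, 0.11, 1.26, 0, 50, -0.15, 0.11, 1.26, 0, 50, -0.15, 0.11, 1.26, 0, 15, -0.15, 0.11, 1.26, 0, 15]
  squeeze: 20

```text
time_s: 61.62
tool_pos: [0.4331, -0.3608, 0.0106]
tool_rot: [179.9, -0.1, 12.6]
force: [-0.5, -0.2, -1.0]
grip_width: 0.0371
grasp_force: 0.0
```

>>> drive_tool:
  moves: [0, 0, 0, 0, 15, 0, 0, 0, 0, 15, 0, 0, 0, 0, 15]

```text
time_s: 62.0
tool_pos: [0.4327, -0.3604, 0.01]
tool_rot: [-180.0, -0.0, 12.6]
force: [-0.4, 1.2, 3.5]
grip_width: 0.0236
grasp_force: 20.0
```

>>> drive_tool:
  moves: [0, 0, -0.8, 0, 15, 0, 0, -2, 0, 15, 0, 0, -3.3, 0, 15, 0, 0, -3.3, 0, 15]

```text
time_s: 62.5
tool_pos: [0.4342, -0.3624, 0.1451]
tool_rot: [179.7, -0.3, 12.6]
force: [0.2, -0.2, -1.5]
grip_width: 0.0237
grasp_force: 20.0
```

```bash
python3 - <<'E'
from meas import *
print(env.get_obs()['qpos'].round(1))
plan(.522,-.1030,.14,-9.5)
E
```

```text
[-16.3  18.6  63.6 103.2 -18.   68.9 -24.7]
move [ 3.56 -5.85  0.12] turn 2.21 rows>= 4.6
```

>>> drive_tool:
  moves: [0.7, -1.1, 0, 0.4, 15, 1.4, -2.3, 0, 0.8, 15, 2.1, -3.5, 0, 1.3, 15, 2.8, -4.6, 0, 1.8, 15, 3.5, -5.75, 0, 2.21, 15]

```text
time_s: 63.12
tool_pos: [0.5182, -0.1034, 0.1404]
tool_rot: [-180.0, 0.1, -9.6]
force: [0.6, -0.9, -0.2]
grip_width: 0.0239
grasp_force: 20.0
```

>>> drive_tool:
  moves: [0, 0, 0.5, 0, 15, 0, 0, 1.2, 0, 15, 0, 0, 1.9, 0, 15, 0, 0, 1.9, 0, 15, 0, 0, 1.9, 0, 15]

```text
time_s: 63.75
tool_pos: [0.5186, -0.1064, 0.0658]
tool_rot: [180.0, -0.0, -9.6]
force: [-0.3, -0.5, -0.3]
grip_width: 0.024
grasp_force: 20.0
```

```bash
python3 - <<'E'
from meas import *
print(env.get_obs()['qpos'].round(1))
plan(.521,-.1030,.049,-9.5)
E
```

```text
[-44.3  19.7  61.5 112.2 -20.   59.7 -73.5]
move [ 0.05 -0.09  0.42] turn -0.01 rows>= 0.3
```

>>> drive_tool:
  moves: [0.05, -0.09, 0.15, 0, 15, 0.05, -0.09, 0.28, 0, 15, 0.05, -0.09, 0.36, 0, 15, 0.05, -0.09, 0.41, 0, 15, 0.05, -0.09, 0.41, 0, 15]

```text
time_s: 64.38
tool_pos: [0.5213, -0.1022, 0.0492]
tool_rot: [-180.0, -0.0, -9.5]
force: [-0.0, -0.3, -0.9]
grip_width: 0.0242
grasp_force: 20.0
```

>>> drive_tool:
  moves: [0, 0, 0.02, 0, 15, 0, 0, 0.03, 0, 15, 0, 0, 0.03, 0, 15]

```text
time_s: 64.75
tool_pos: [0.5214, -0.1023, 0.0489]
tool_rot: [-180.0, 0.0, -9.5]
force: [-2.6, 0.8, 7.9]
grip_width: 0.0241
grasp_force: 20.0
```

Contact; release, rise and move away for the final check.

>>> drive_tool:
  moves: [0, 0, -0.01, 0, 15, 0, 0, -0.01, 0, 30, 0, 0, -0.01, 0, 38, 0, 0, -0.01, 0, 38, 0, 0, -0.01, 0, 38]

```text
time_s: 65.38
tool_pos: [0.5212, -0.1021, 0.0483]
tool_rot: [180.0, 0.0, -9.5]
force: [-0.2, -0.7, -0.3]
grip_width: 0.0379
grasp_force: 0.0
```

>>> drive_tool:
  moves: [0, 0, -0.5, 0, 38, 0, 0, -1.5, 0, 38, 0, 0, -2.9, 0, 50, -0.3, 0, -4.2, 0, 50, -0.6, 0, -5.2, 0, 50]

```text
time_s: 66.0
tool_pos: [0.4979, -0.0995, 0.2593]
tool_rot: [-180.0, -0.1, -9.6]
force: [-0.9, 1.1, 0.4]
grip_width: 0.0493
grasp_force: 0.0
```

>>> drive_tool:
  moves: [-0.3, 1, 0, 0, 50, -0.5, 2, 0, 0, 50, -0.5, 3, 0, 0, 50, -0.5, 3, 0, 0, 50]

```text
time_s: 66.5
tool_pos: [0.4567, -0.2179, 0.2574]
tool_rot: [-180.0, -0.1, -10.0]
force: [1.1, 0.1, 0.4]
grip_width: 0.0497
grasp_force: 0.0
```

```bash
python3 - <<'E'
from meas import *
for n in ['scene','side','scene','side']:
    im2,_,P2,_,_=grab(n,n+'2.png'); level(im2,P2)
r,g=im2[...,0].astype(int),im2[...,1].astype(int)
for nm in ['scene','wrist']:
    im,d,P,_,t=grab(nm,nm+'9.png');X,Y,z=P[...,0],P[...,1],P[...,2]
    r,g=im[...,0].astype(int),im[...,1].astype(int)
    rect(P,(r>100)&(r>1.5*g)&(z>.018)&(X<.67)&(X>.35)&(Y<.2)&(Y>-.45),'st')
    rect(P,(X>.35)&(X<.63)&(Y>.22)&(Y<.42)&(z>.03)&(z<.06),'v')
level(im,P)
E
```

```text
top z mid 0.0420 n 4173 16735 sd 0.0012 0.0012 benchz -0.0022 slope x,y mm/m -0.28 0.50 bench [1.4 0.6] front L,R rel rear mean (mm): 0.10 -0.01 ; rear roll 0.11
top z mid 0.0420 n 3831 19927 sd 0.0010 0.0010 benchz 0.0003 slope x,y mm/m -0.27 0.90 bench [0.2 0.3] front L,R rel rear mean (mm): 0.15 -0.05 ; rear roll 0.20
top z mid 0.0420 n 4189 16776 sd 0.0012 0.0012 benchz -0.0023 slope x,y mm/m 0.11 0.27 bench [1.5 0.7] front L,R rel rear mean (mm): 0.01 -0.05 ; rear roll 0.06
top z mid 0.0420 n 3847 19966 sd 0.0010 0.0010 benchz 0.0003 slope x,y mm/m -0.01 0.70 bench [0.1 0.3] front L,R rel rear mean (mm): 0.08 -0.07 ; rear roll 0.15
st px [278. 195.] n 146 c [ 0.524  -0.1019  0.0629] wh [0.0211 0.0565] ang 78.7
st px [300. 197.] n 138 c [ 0.5304 -0.0419  0.0629] wh [0.0206 0.0581] ang 79.1
st px [322. 200.] n 142 c [0.5444 0.0165 0.0633] wh [0.0206 0.0572] ang 79.5
st px [343. 201.] n 133 c [0.5498 0.0752 0.0632] wh [0.0191 0.059 ] ang 80.6
v px [419. 188.] n 312 c [0.4789 0.3    0.0395] wh [0.043  0.0707] ang 7.5
st px [117. 139.] n 1625 c [0.5427 0.0239 0.0652] wh [0.0407 0.0586] ang 80.8
st px [ 67. 142.] n 1754 c [0.5475 0.0754 0.065 ] wh [0.0256 0.059 ] ang 79.6
st px [219. 141.] n 1221 c [ 0.5203 -0.1032  0.0654] wh [0.0243 0.0577] ang 80.6
st px [169. 143.] n 1410 c [ 0.5273 -0.0425  0.0652] wh [0.024  0.0589] ang 80.3
st px [318. 254.] n 83 c [ 0.4909 -0.2177  0.3385] wh [0.0239 0.0013] ang 82.2
top z mid 0.0420 n 30547 34585 sd 0.0008 0.0008 benchz -0.0003 slope x,y mm/m 0.03 0.20 bench [0.7 0.3] front L,R rel rear mean (mm): 0.02 -0.03 ; rear roll 0.04
```

View pics/scene9.png

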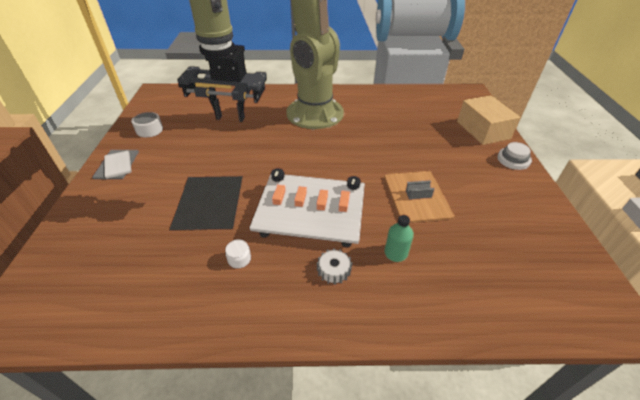

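The picture shows four stones flat on the plate, at about (278,195), (300,197), (322,200) and (343,201), and the mat empty. The V-block stands on the board at (419,188), the plate is level, and the gripper is clear.

```bash
python3 -c "
from cell import env
print(env.sign_off())"
```

```text
the job is handed in; nothing more can be done
None
```

I handed the job in at about 67 s: the V-block stands mid-board after I put it back following a knock, the plate measures level within about 0.1 mm across its feet, and all four stones lie flat on it in one layer.

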